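Seat the notched plane iron on the pin of the honing holder

TASK

Take the bright plane iron that has the notch from its wooden rest, lay it flat on the green bed of the honing holder with the notch astride the brass pin, and slide it along the bed until the floor of the notch presses snugly, but gently, against the pin, which is easily bent. Let go and swing the red hold-down bar square across the iron to its stop. Leave everything else on the bench, the dark iron without a notch included, where it is.

Things in the scene. Friction and masses are not known exactly. Their poses are not given: they have to be found in the camera images.
- iron: bright steel plane iron with a notch, 150 x 50 x 5 mm, 0.2 to 0.35 kg. Origin on the centre line of its underside; x along it to the notched end, z up. Cutting edge at x = -65 mm, prong ends at +85 mm. It lies flat on a wooden rest 130 x 30 mm, 32 mm high; its long edges stand free by 10 mm: grip it across its 50 mm width from above, at the origin or nearer the cutting edge.
- notch_floor (a point): middle of the flat floor of the notch, on the iron's underside, 65 mm ahead (+x) of the iron's origin; axes as the iron's. The notch is open at the iron's end: parallel and 11 mm wide for 12 mm from its floor, then flaring to 20 mm at the mouth, 20 mm from the floor.
- holder: honing holder, fixed to the bench. Origin at bench height under the middle of the pin's slot; x along the bed, away from the robot's end; z up. The green bed is 32 mm wide, from x = -101 to +31 mm, its top 40 mm above the bench, on an aluminium foot 44 mm wide, 12 mm high. An iron overhangs the bed by 9 mm on each side, which leaves room for fingers.
- bed (a point): top of the bed at the middle of the slot (holder x = 0, y = 0, 40 mm up; holder's axes). A rigid brass pin, 8 mm thick, 6 mm high, stands on the bed's centre line, set anywhere from 18 mm before to 18 mm beyond this point along x. Its place is NOT measured: feel or see it. It bends above 15 N; a snug push is 4 to 8 N. The iron drags on the bed with up to 0.9 of the load on it.
- pivot (a point): top of the pivot post of the bar (20 mm thick, 46 mm high), beside the bed at holder x = -18, y = +50 mm; holder's axes
- bar (a joint): angle (rad) of the red hold-down bar about the upright pivot. 0: it points along the holder's +x; grows clockwise seen from above; 1.57: square across the bed, over the iron; stop at 1.6. Starts clear of the bed, -0.35 to 0.1, and stays where it is left (friction about 1 N at the knob). 16 mm wide, underside 47 mm and top 55 mm above the bench: it passes 2 mm over a seated iron.
- bar_knob (a point): upright black round knob on the bar, 16 mm thick, 80 mm from the pivot axis, standing from 55 to 85 mm above the bench. This point lies on its axis, 73 mm above the bench. Pinch it from above or push it from the side.
- plain_iron: the dark iron without a notch, same size, on a like wooden rest; the two rests may have changed places. Leave it. Origin as for the iron.
- glue: blue glue bottle, 64 mm thick, 170 mm high, origin at its base; leave it
- block_a: bevelled pine block, 90 x 45 x 49 mm, origin at its underside; leave it
- block_b: bevelled pine block, 90 x 45 x 49 mm, origin at its underside; leave it
- brush: bench brush lying on the table; leave it
- oil: red oil can, 56 mm thick, 70 mm high, origin at its base; leave it
There are look-alikes about, which are no part of the job. Leave any blue or turquoise look-alike of the iron alone.

How it is judged (in metres and radians):
On the way, in this order (a step that is already met when the one before it is completed fails the run):
1. the iron lies flat on the bed and its notch floor is pressed against the pin (over 3 N) (horizontal distance between notch_floor and pin below 0.0058 m and z of notch_floor in the frame of holder between 0.038 and 0.042 m and angle between iron's own z axis and vertical below 0.04 rad and angle between the x axis of iron and the x axis of holder, either way round below 0.07 rad and contact force between iron and pin above 3 N), for 0.1 s.
2. the iron is let go, and then the bar is swung across it (horizontal distance between notch_floor and pin below 0.0058 m and z of notch_floor in the frame of holder between 0.038 and 0.042 m and angle between iron's own z axis and vertical below 0.04 rad and angle between the x axis of iron and the x axis of holder, either way round below 0.07 rad and value of joint bar above 1.42 rad and not (contact force between the fingers and iron above 0.05 N)), for 0.2 s.
At the end, for the whole second after the job is handed in: The iron lies at rest, flat on the bed and along it (within 4 degrees), the floor of its notch within about 1.8 mm of the pin, and the bar is across it, at 1.42 rad or more (horizontal distance between notch_floor and pin below 0.0058 m and z of notch_floor in the frame of holder between 0.038 and 0.042 m and angle between iron's own z axis and vertical below 0.04 rad and angle between the x axis of iron and the x axis of holder, either way round below 0.07 rad and value of joint bar above 1.42 rad and linear speed of iron below 0.01 m/s); the robot touches nothing.
It fails at once if the iron is pushed against the pin, or the pin otherwise loaded, with more than 15 N (contact force between any of iron, the arm, the fingers and pin above 15 N).
It fails at once if a bystander is moved more than 15 mm (distance of any of plain_iron, glue, block_a, block_b, brush, oil from where it was at the start of the episode above 0.015 m).
It also fails if it takes over 70 s, if anything falls off the work surface, if the arm or the gripper's body presses on something with over 40 N, if the wrist force passes 120 N, or if a joint passes its speed limit or range.

ROBOT

A 6-joint arm with a two-finger parallel gripper is mounted at the origin on the work surface. World frame = base frame: x ahead of the robot, y to its left, z up, the work surface at z = 0. Lengths are in mm, angles in rad, forces in N, time in s.
With the tool pointing down it reaches from about 275 to 750 mm from the base axis. Payload 10.2 kg.
Tool frame: the origin (TCP) lies midway between the tips of the shut fingers; the grasp point (between the pads) lies 19 mm behind it (ctrl.pinch_z is the distance from the TCP to the grasp point, in mm); x points along the fingers, z is the direction in which the jaws open and shut, and the axes are right-handed (so a half turn about x gives the same grasp; the last joint's range is limited). The gripper opens to 85 mm and grips with 20 to 120 N. Pads are 22 mm wide; open, the fingers measure 114 mm over their backs; the gripper's body (76 mm by 85 mm) begins 54 mm behind the grasp point. The pads swing forward as they close: fully open they stand 13 mm farther back than shut.
Start: joints at [-1.464, 0.313, 1.498, -0, 1.331, -0.223], TCP at [170.011, -496.717, 205.594] pointing down, gripper open.
Joint ranges: [-2.94, 2.94], [-0.97, 2.17], [0.19, 2.56], [-1.23, 4.37], [0.02, 3.11], [-2.88, 2.88]. Speed limits (rad/s): [2.39, 2.39, 3.01, 3.14, 3.14, 3.14].

INTERFACE

Orientations are given as a unit quaternion [w, x, y, z].
In Python, from rig import ctrl, capture, workorder, nets gives the robot as it stands. The module is installed in compiled form; this text tells all that it offers.
- The arm moves only by the tool send_rows, never from a script. Its argument "rows" is text: rows parted by semicolons, each of 5 numbers parted by spaces: the opening, from 0 (shut) to 1 (fully open), then the shift along the tool's x, y, z in cm, then the turn about the tool's x in units of 5 degrees (1.0 is 5 degrees). In form: grip x y z yaw; .... A call has 1 to 12 rows; each row is the pose to reach, as a shift and turn from the pose commanded when the call began, along the tool's axes at that moment; what a row does not reach only later rows make up. A row lasts 1/10 s, in which the tool goes at most 50 mm and 8.59 degrees, less where a joint would pass 70% of its speed; a pose out of reach is approached as far as the arm can. A call with a gripper value outside its range is refused whole. The fingers move at their own pace and stop on an object; "grip_force" is the grip in N (left out, the last holds). Time passes only in rows, so rows that repeat a pose let the fingers close. It gives the time, the measured TCP pose, the force and the opening at its end, in the units of the state.
- ctrl.sense(): the state, without advancing time (a new reading comes with each control period).
- capture(name): name is "scene" or "top"; returns a dict with "pixels" (400x640x3 uint8, red, green, blue), "intrinsics" (3x3 intrinsics, pixels), "view" (4x4, takes a point from world to camera coordinates). Camera axes: x right, y down, z forward; pixel columns grow to the right and rows downward; lengths in mm; the calibration is good to about 2 mm. A picture is of the moment at which its call begins. There is no depth.
- workorder.finish_job(): hands the job in, once; it reports no verdict.
Trained networks look in a picture, given as the dict that the camera call returned (one of the last four; its "shot" number tells which), for a name from the list of things; names that differ only in an ending like _2 or _b are one class to them, and where a whole thing is asked for, a point or a joint stands for the part that bears it (a point fixed in the world has none). Each returns a list of dicts, best first, with "confidence" (0 to 1); they miss things now and then, are a little off and sometimes report something else, mostly with a low value. They report only what shows in the picture. A call takes as long as a camera call. They do not tell look-alikes from the thing itself.
- nets.boxes_of(picture, target): "location" ([x, y, z] in mm, in world coordinates, good to about 4 mm: the middle of the surface that is visible of it).
- nets.spot_point(picture, target): "location" ([x, y, z] in mm, in world coordinates, good to about 4 mm: a listed point, or the origin of a listed thing).
The state is a dict: "time_s": time; "joints": joint angles; "dq": joint speeds; "tau": joint torques, N m; "eef_pos": TCP position; "ee_rot": TCP orientation; "force": force on the tool from outside, world axes, zero at the start; "wrist_torque": the same for the moment, N m; "grip_width": opening from 0.0 (shut) to 1.0 (fully open).
Only numpy, scipy, OpenCV 4.12 (cv2) and the standard library are available. Lean on these libraries where they do the work, as an engineer would, in place of code of your own. Each camera call takes 0.05 s, during which the arm holds its last target.

## Working session

There is one attempt and no reset: what is moved stays moved. The work goes in short steps, Python scripts to look and compute and a tool call to move; the robot and the scene stay as the last step left them, time stands still between calls to the robot, and variables do not carry over. Pictures are saved under pics/ and viewed, and the job is handed in when it is done.

Besides the shell and the picture viewer there is one more tool, called after "Emit:" in YAML: its name, and indented under it one key for each argument. send_rows: Moves the arm, as the interface text tells. Its arguments: {"type":"object","properties":{"rows":{"type":"string"},"grip_force":{"type":"number"}},"required":["rows"]}

```bash
mkdir -p pics
cat > h.py <<'E'
import numpy as np, cv2
from rig import ctrl, capture, workorder, nets
def save(p,name,crop=None,scale=1):
    im=cv2.cvtColor(p["pixels"],cv2.COLOR_RGB2BGR)
    if crop: x0,y0,x1,y1=crop; im=im[y0:y1,x0:x1]
    if scale!=1: im=cv2.resize(im,None,fx=scale,fy=scale,interpolation=cv2.INTER_CUBIC)
    cv2.imwrite("pics/"+name,im)
def ray(p,u,v,z):
    K=np.array(p["intrinsics"]);V=np.array(p["view"]);R=V[:3,:3];t=V[:3,3]
    d=R.T@np.linalg.inv(K)@np.array([u,v,1.]);o=-R.T@t
    return o+d*(z-o[2])/d[2]
def proj(p,X):
    K=np.array(p["intrinsics"]);V=np.array(p["view"]);c=V[:3,:3]@np.array(X)+V[:3,3];q=K@c;return q[:2]/q[2]
E
python3 - <<'E'
from h import *
s=ctrl.sense();print(s)
for n in("scene","top"):
    p=capture(n);save(p,n+"0.png");print(n,np.round(np.linalg.inv(np.array(p["view"]))[:3,3]),np.array(p["intrinsics"]).tolist())
    for t in("iron","plain_iron","holder","bar","pivot","bed","bar_knob","notch_floor"):
        for f in(nets.spot_point,):
            try:print(t,[(np.round(d["location"]).tolist(),round(d["confidence"],2)) for d in f(p,t)])
            except Exception as e:print(t,e)
E
```

```text
{'time_s': 0.0, 'joints': array([-1.46439137e+00,  3.13480109e-01,  1.49844046e+00, -7.10658259e-06,
        1.33096894e+00, -2.23419204e-01]), 'dq': array([-0.00022592, -0.0008415 , -0.00046186, -0.00177049, -0.00084731,
       -0.00124635]), 'tau': array([ 7.47062331e-04, -4.12259209e+01, -2.59743851e+01, -1.26368718e-04,
        4.11069137e-03,  7.36602352e-07]), 'eef_pos': array([ 169.98154323, -496.42183801,  205.01841057]), 'ee_rot': array([ 0.5749929 ,  0.41147402,  0.57560595, -0.41079203]), 'force': array([ 0.39347317, -0.66593005, -0.29421175]), 'wrist_torque': array([-0.02806631,  0.02676173, -0.0606939 ]), 'grip_width': 0.9998535343426623}
scene [1130.  453.  903.] [[384.9653877937991, 0.0, 312.9712263803492], [0.0, 384.9653877937991, 193.7096308879703], [0.0, 0.0, 1.0]]
iron [([481.0, 392.0, 1.0], 0.83), ([296.0, 207.0, 1.0], 0.69), ([494.0, 253.0, 30.0], 0.59)]
plain_iron [([528.0, 52.0, 30.0], 0.87), ([618.0, -196.0, 43.0], 0.55)]
holder [([617.0, -194.0, -1.0], 0.71), ([742.0, 419.0, -2.0], 0.47)]
bar it knows: bar_knob, bed, block, brush, glue, holder, iron, notch_fl
[... 229 characters left out ...]
0, 0.0], 0.69)]
top [ 403.  -36. 1283.] [[428.36486487349435, 0.0, 318.8582215047044], [0.0, 428.36486487349435, 197.0559044641546], [0.0, 0.0, 1.0]]
iron [([296.0, 205.0, -3.0], 0.74), ([482.0, 393.0, 2.0], 0.59), ([497.0, 254.0, 32.0], 0.58)]
plain_iron [([525.0, 55.0, 36.0], 0.81)]
holder [([614.0, -193.0, -1.0], 0.74)]
bar it knows: bar_knob, bed, block, brush, glue, holder, iron, notch_floor, oil, pivot, plain_iron
pivot [([610.0, -141.0, 44.0], 0.95), ([524.0, 60.0, 34.0], 0.67), ([562.0, 242.0, 36.0], 0.19)]
bed [([614.0, -199.0, 38.0], 0.87)]
bar_knob [([691.0, -132.0, 72.0], 0.59)]
notch_floor [([501.0, 451.0, -4.0], 0.86), ([561.0, 244.0, 34.0], 0.83), ([358.0, 172.0, -3.0], 0.74)]
```

View pics/scene0.png

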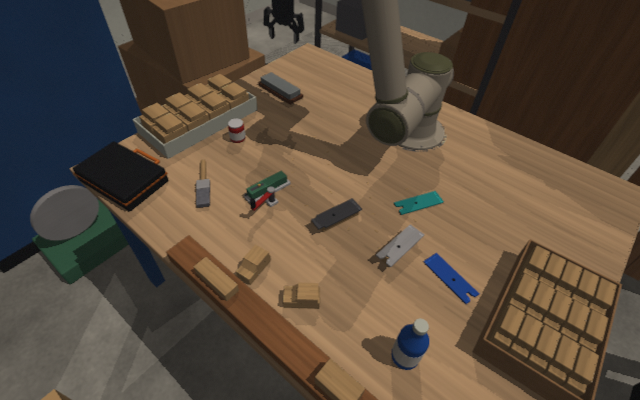

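View pics/top0.png

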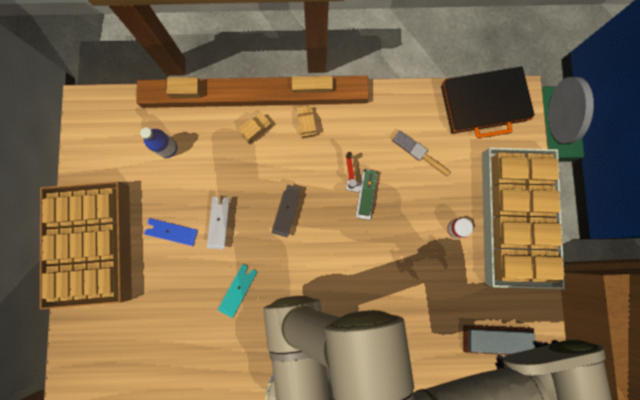

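Candidates for the iron in the top view: the bright notched iron at (218,222), the dark plain iron at (288,211), a blue one at (171,232) and a turquoise one at (238,290). I choose the bright grey one at (218,222). The holder is at (368,195), with its red bar at (351,170).

Run:
```python
from h import *
p=capture("top");save(p,"a.png",(190,170,320,260),6)
save(p,"b.png",(320,130,420,230),6)
np.save("top.npy",p["pixels"]);
q=capture("scene");save(q,"c.png",(360,210,440,280),8);save(q,"d.png",(225,155,315,225),8)
```

```text
(no output)
```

View pics/a.png

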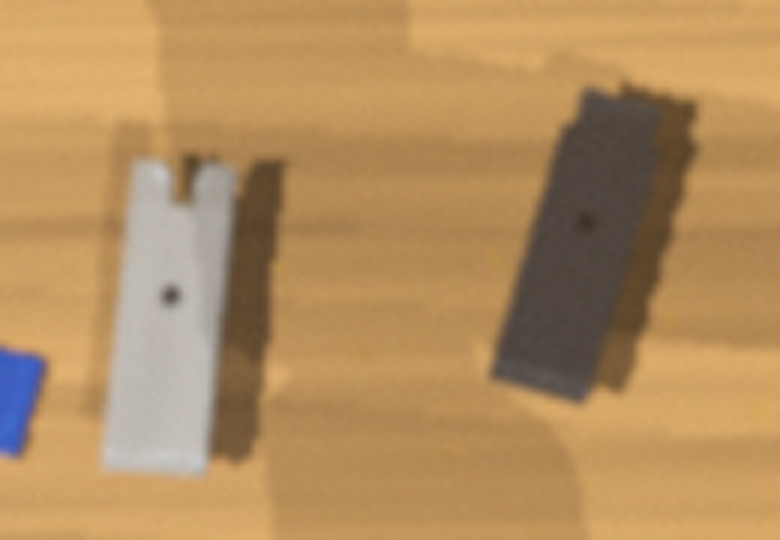

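View pics/b.png

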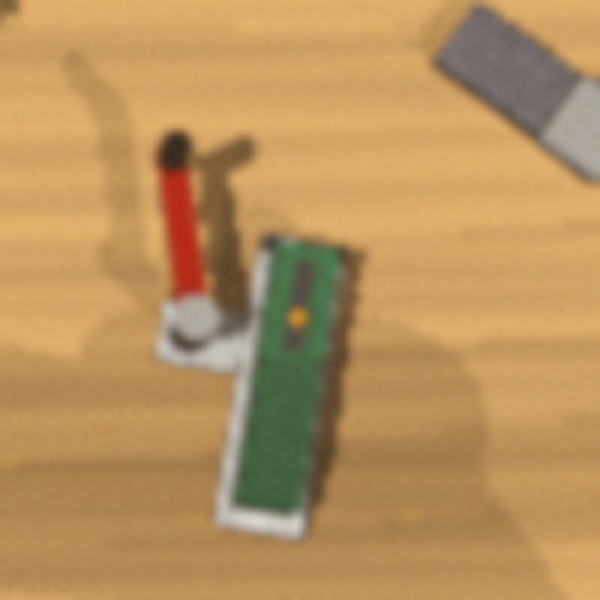

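View pics/c.png

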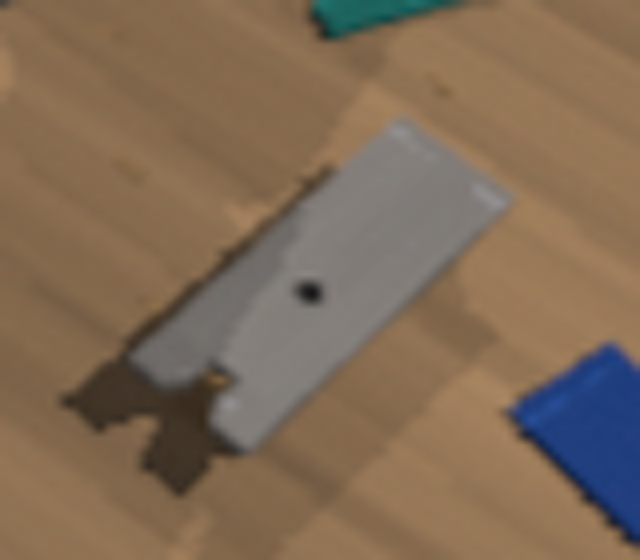

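View pics/d.png

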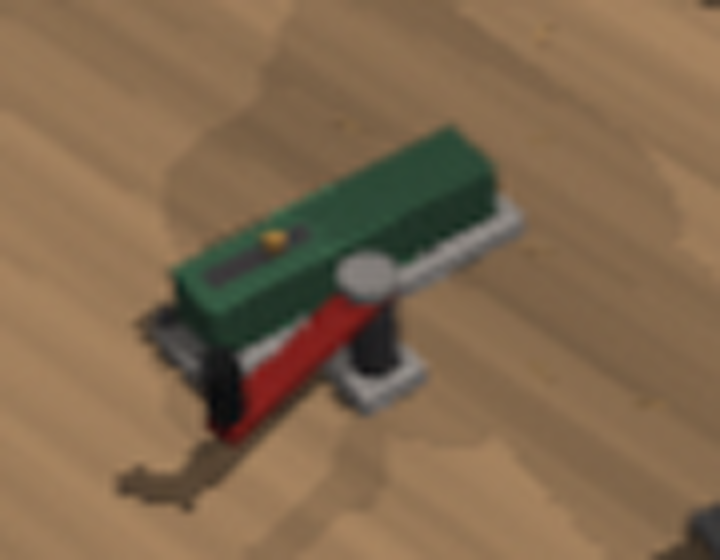

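Run:
```python
from h import *
p=capture("top");q=capture("scene")
f=lambda u,v,o,s:((u+.5)/s-.5+o[0],(v+.5)/s-.5+o[1])
def rep(pic,name,pts,o,s,z):
    r=[ray(pic,*f(u,v,o,s),z) for u,v in pts];print(name,[np.round(x[:2],1).tolist() for x in r]);return r
rep(p,"iron prongL,R, edgeR,L",[(133,158),(237,165),(207,475),(103,468)],(190,170),6,37)
rep(p,"notch floor,hole",[(180,205),(170,296)],(190,170),6,37)
rep(p,"bed",[(272,240),(345,250),(297,515),(234,507)],(320,130),6,40)
rep(p,"slot ends",[(306,262),(290,346)],(320,130),6,40)
rep(p,"pin",[(298,317)],(320,130),6,46);rep(p,"post",[(197,317)],(320,130),6,55);rep(p,"knob",[(175,150)],(320,130),6,85)
rep(q,"s iron edge, prongs",[(400,118),(515,198),(245,452),(128,357)],(360,210),8,37)
rep(q,"s notch,hole",[(225,375),(310,292)],(360,210),8,37)
rep(q,"s bed",[(452,127),(495,168),(210,318),(175,270)],(225,155),8,40)
rep(q,"s pin",[(275,238)],(225,155),8,46);rep(q,"s post",[(367,275)],(225,155),8,55);rep(q,"s knob",[(222,352)],(225,155),8,85)
rep(q,"s slot",[(310,235),(210,277)],(225,155),8,40)
# segmentation
im=cv2.cvtColor(p["pixels"],cv2.COLOR_RGB2HSV)
m=cv2.inRange(im,(50,60,20),(85,255,255));m[:, :330]=0;m[:,420:]=0;m[:140]=0;m[230:]=0
c=max(cv2.findContours(m,0,2)[0],key=cv2.contourArea);print("bed rect",cv2.minAreaRect(c))
g=p["pixels"].astype(int);m=((g.max(2)-g.min(2)<28)&(g.min(2)>90)).astype(np.uint8);m[:,:200]=0;m[:,240:]=0;m[:190]=0;m[255:]=0
c=max(cv2.findContours(m,0,2)[0],key=cv2.contourArea);print("iron rect",cv2.minAreaRect(c),cv2.fitLine(c,2,0,.01,.01).T)
```

```text
iron prongL,R, edgeR,L [[581.3, 271.3], [576.8, 220.5], [426.5, 234.0], [431.0, 284.0]]
notch floor,hole [[557.7, 248.1], [513.3, 252.6]]
bed [[649.7, -180.7], [643.9, -216.5], [513.7, -187.9], [518.2, -157.5]]
slot ends [[638.4, -197.0], [596.7, -187.6]]
pin [[610.0, -191.3]]
post [[609.6, -141.2]]
knob [[685.4, -130.8]]
s iron edge, prongs [[430.3, 235.1], [434.0, 283.8], [583.2, 269.3], [578.2, 219.7]]
s notch,hole [[562.7, 248.0], [515.5, 251.3]]
s bed [[518.7, -187.0], [524.0, -158.4], [653.3, -183.3], [645.3, -211.4]]
s pin [[611.8, -190.7]]
s post [[607.6, -144.5]]
s knob [[686.5, -135.1]]
s slot [[598.1, -186.4], [638.9, -198.8]]
bed rect ((367.2714538574219, 192.30343627929688), (10.427372932434082, 43.249900817871094), 9.090277671813965)
iron rect ((218.20120239257812, 222.18902587890625), (17.00645637512207, 51.571529388427734), 6.340191841125488) [[ 5.5278081e-02 -9.9847102e-01  2.1910257e+02  2.1671794e+02]]
```

```bash
cat >> h.py <<'E'
from scipy.spatial.transform import Rotation as Ro
def plan(xy,z,jaw):
    """jaw: world angle(deg) of jaw axis; prints shift cm and yaw units"""
    s=ctrl.sense();w,a,b,c=s["ee_rot"];R=Ro.from_quat([a,b,c,w]).as_matrix()
    d=np.array([xy[0],xy[1],z])-s["eef_pos"]
    sh=R.T@d/10
    cur=np.degrees(np.arctan2(R[1,2],R[0,2]))
    print("eef",np.round(s["eef_pos"],1),"t",s["time_s"],"F",np.round(s["force"],1),"w",round(s["grip_width"],3),"jaw",round(cur,2),"xaxis",np.round(R[:,0],3),"j",np.round(s["joints"],2))
    print("shift cm",np.round(sh,3))
    for k in(-180,0,180):
        t=jaw+k-cur
        # turn about tool x (down) by +a rotates jaw clockwise seen from above
        t=(t+540)%360-180 if k==0 else t
        print("  yaw units",round(-t/5,2))
E
python3 - <<'E'
from h import *
from scipy.optimize import least_squares
print(ctrl.pinch_z)
p=capture("top");q=capture("scene")
f=lambda u,v,o,s:np.array([(u+.5)/s-.5+o[0],(v+.5)/s-.5+o[1]])
H=[(31,16,40),(31,-16,40),(-101,-16,40),(-101,16,40),(-18,50,55)]
tp=[f(*a,(320,130),6) for a in[(272,240),(345,250),(297,515),(234,507),(197,317)]]
sp=[f(*a,(225,155),8) for a in[(210,318),(175,270),(452,127),(495,168),(367,275)]]
def w(th,h):
    c,s=np.cos(th[2]),np.sin(th[2]);return np.array([th[0]+c*h[0]-s*h[1],th[1]+s*h[0]+c*h[1],h[2]])
def res(th,which=(0,1)):
    r=[]
    for k in which:
        for h,x in zip(H,[tp,sp][k]): r.append(proj([p,q][k],w(th,h))-x)
    return np.concatenate(r)
for wh in((0,1),(0,),(1,)):
    r=least_squares(res,[617,-192,-.19],args=(wh,),loss="soft_l1");print(wh,r.x[:2],np.degrees(r.x[2]),np.round(r.fun,1))
plan((495.5,253.3),120,84.75)
E
```

```text
18.700000000000003
(0, 1) [ 617.22973777 -193.1013087 ] -11.26616273470046 [ 0.9 -0.4 -0.6 -0.2  0.4 -0.5  0.  -1.1 -0.2  0.1  0.6 -0.5 -0.6 -0.7
  0.3 -0.9  0.8 -0.4  0.5  1. ]
(0,) [ 616.05687962 -192.90011635] -11.411895636131076 [ 0.9  0.  -0.6  0.2  0.2 -0.1 -0.1 -0.7 -0.3  0.4]
(1,) [ 619.13422881 -192.75507777] -11.001397791069863 [ 0.3 -0.1 -1.  -0.3 -0.1 -0.6  0.4 -0.1  0.2  1.3]
eef [ 170.  -496.7  205.6] t 1.1 F [0.8 0.1 0.4] w 1.004 jaw -71.1 xaxis [ 0. -0. -1.] j [-1.46  0.31  1.5   0.    1.33 -0.22]
shift cm [  8.558  55.084 -60.42 ]
  yaw units 4.83
  yaw units -31.17
  yaw units -67.17
```

Emit:
send_rows:
  rows: "1 0 5 -5 0.5;1 0 10 -11 1;1 0 14 -16 1.5;1 0 19 -21 2;1 0 23 -26 2.5;1 0 27 -30 3;1 0 31 -34 3.5;1 0 34 -38 4;1 0 37 -41 4.5;1 0 40 -44 4.8;1 0 43 -47 4.8;1 0 46 -50 4.8"
  grip_force: 40

```text
time_s: 2.3
eef_pos: [409.8, 55.5, 205.9]
ee_rot: [0.478, 0.522, 0.477, -0.521]
force: [1.4, -1.8, 0.2]
grip_width: 1.001
```

Run:
```python
from h import *
plan((495.5,253.3),100,84.75)
```

```text
eef [409.8  55.5 205.9] t 2.3 F [ 1.4 -1.8  0.2] w 1.001 jaw -95.09 xaxis [ 0.001 -0.    -1.   ] j [-0.15  0.06  1.8  -0.    1.28  1.51]
shift cm [ 10.593   6.768 -20.463]
  yaw units 0.03
  yaw units -35.97
  yaw units -71.97
```

Emit:
send_rows:
  rows: "1 0 1.5 -4.5 0;1 0 3 -9 0;1 0 4.5 -13.5 0;1 0 6 -18 0;1 0 6.77 -20.46 0;1 3 6.77 -20.46 0;1 6 6.77 -20.46 0;1 9 6.77 -20.46 0;1 10.6 6.77 -20.46 0;1 10.6 6.77 -20.46 0;1 10.6 6.77 -20.46 0"

```text
time_s: 3.4
eef_pos: [495.4, 251.1, 100.3]
ee_rot: [0.477, 0.522, 0.477, -0.522]
force: [-0.7, -0.3, -0.5]
grip_width: 1.0
```

Run:
```python
from h import *
plan((495.5,253.3),17,84.75)
p=capture("top");save(p,"e.png",(180,160,280,260),6)
q=capture("scene");save(q,"e2.png",(340,170,460,290),5)
```

```text
eef [495.4 251.1 100.3] t 3.4 F [-0.7 -0.3 -0.5] w 1.0 jaw -95.11 xaxis [ 0.001  0.    -1.   ] j [0.26 0.48 1.54 0.   1.12 1.92]
shift cm [ 8.331 -0.011 -0.217]
  yaw units 0.03
  yaw units -35.97
  yaw units -71.97
```

View pics/e.png

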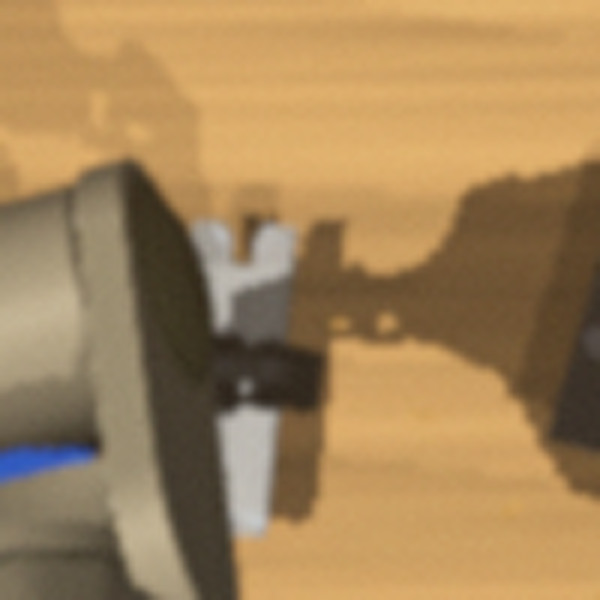

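View pics/e2.png

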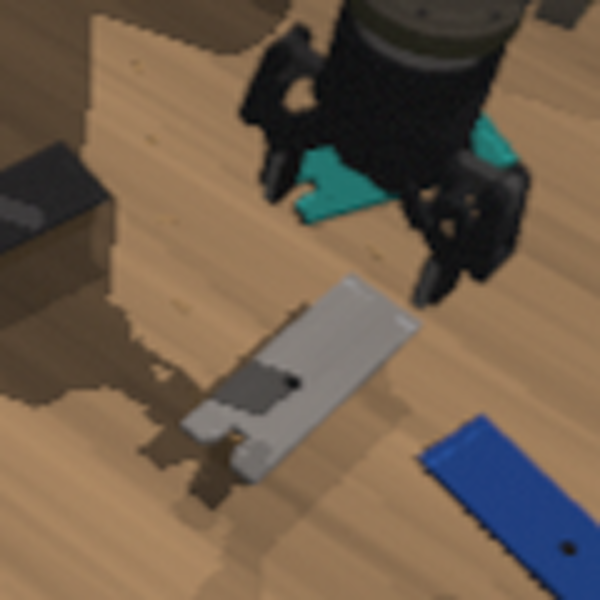

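Emit:
send_rows:
  rows: "1 3 0 -0.22 0;1 6 0 -0.22 0;1 8 0 -0.22 0;1 8.6 0 -0.22 0;1 8.6 0 -0.22 0;0.3 8.6 0 -0.22 0;0.3 8.6 0 -0.22 0;0.3 8.6 0 -0.22 0;0.3 8.6 0 -0.22 0;0.3 8.6 0 -0.22 0;0.3 8.6 0 -0.22 0"
  grip_force: 40

```text
time_s: 4.6
eef_pos: [495.2, 253.2, 13.7]
ee_rot: [0.477, 0.522, 0.477, -0.522]
force: [1.0, -0.2, -0.1]
grip_width: 0.3
```

Run:
```python
from h import *
plan((495.5,253.3),120,84.75)
```

```text
eef [495.2 253.2  13.7] t 4.6 F [ 1.  -0.2 -0.1] w 0.3 jaw -95.1 xaxis [ 0.  0. -1.] j [0.26 0.6  1.61 0.   0.93 1.92]
shift cm [-10.63    0.027  -0.011]
  yaw units 0.03
  yaw units -35.97
  yaw units -71.97
```

Run:
```python
from h import *
p=capture("top");save(p,"f.png",(180,160,280,260),5)
q=capture("scene");save(q,"f2.png",(340,170,460,290),5)
```

```text
(no output)
```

View pics/f.png

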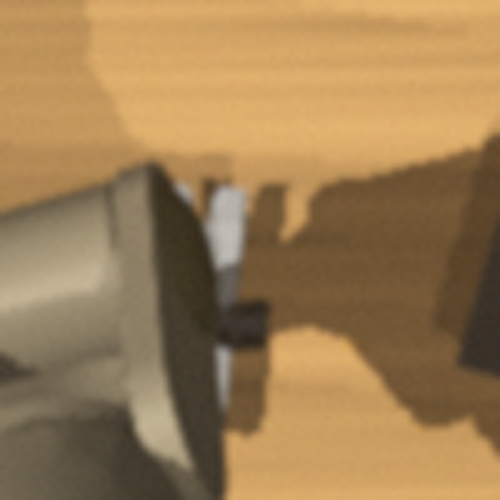

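View pics/f2.png

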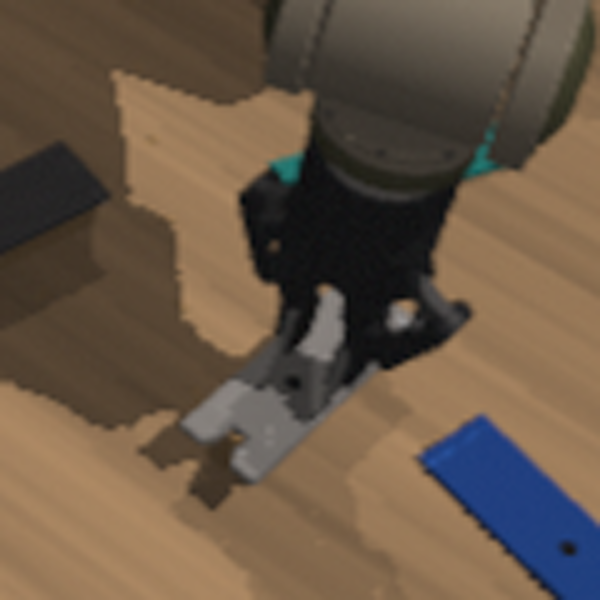

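Run:
```python
from h import *
q=capture("scene");save(q,"f3.png",(370,205,440,275),8)
for t in ("iron","notch_floor"):print(t,[(np.round(d["location"]).tolist(),round(d["confidence"],2)) for d in nets.spot_point(q,t)])
s=ctrl.sense();print(s["tau"],s["force"],s["grip_width"])
for X in[(495,253,13.7),(495,253,37),(492.9,228.4,37),(497.4,278.2,37)]:print(X,(proj(q,X)-[370,205])*8)
```

```text
iron [([480.0, 393.0, 1.0], 0.85), ([494.0, 254.0, 33.0], 0.74)]
notch_floor [([563.0, 247.0, 34.0], 0.97), ([354.0, 177.0, -4.0], 0.36)]
[-3.87985665e-04 -4.83778489e+01 -2.03861296e+01  2.80729842e-05
  7.26552917e-04  3.06893412e-06] [-0.23508498 -0.41389504 -0.17143618] 0.29940726137874
(495, 253, 13.7) [250.04909492 332.833643  ]
(495, 253, 37) [262.89801666 294.10557072]
(492.9, 228.4, 37) [205.31197141 251.54018497]
(497.4, 278.2, 37) [322.83437249 339.14978246]
```

View pics/f3.png

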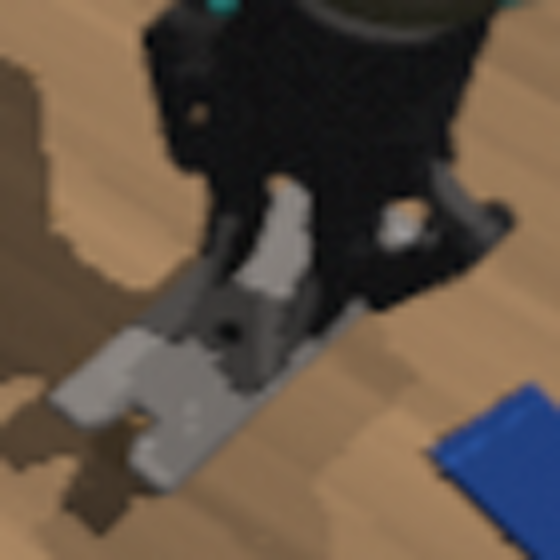

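Emit:
send_rows:
  rows: "0 0 0 0 0;0 0 0 0 0;0 0 0 0 0;0 0 0 0 0;0 0 0 0 0;0 0 0 0 0"
  grip_force: 40

```text
time_s: 5.45
eef_pos: [495.2, 253.2, 13.6]
ee_rot: [-0.477, -0.522, -0.477, 0.522]
force: [-0.9, 0.8, -0.3]
grip_width: 0.002
```

Run:
```python
from h import *
q=capture("scene");save(q,"g.png",(370,205,440,275),8)
for t in ("iron","notch_floor"):print(t,[(np.round(d["location"]).tolist(),round(d["confidence"],2)) for d in nets.spot_point(q,t)])
```

```text
iron [([479.0, 394.0, 0.0], 0.83), ([490.0, 254.0, 28.0], 0.7)]
notch_floor [([560.0, 243.0, 34.0], 0.57), ([497.0, 456.0, 2.0], 0.57), ([356.0, 176.0, -2.0], 0.4)]
```

View pics/g.png

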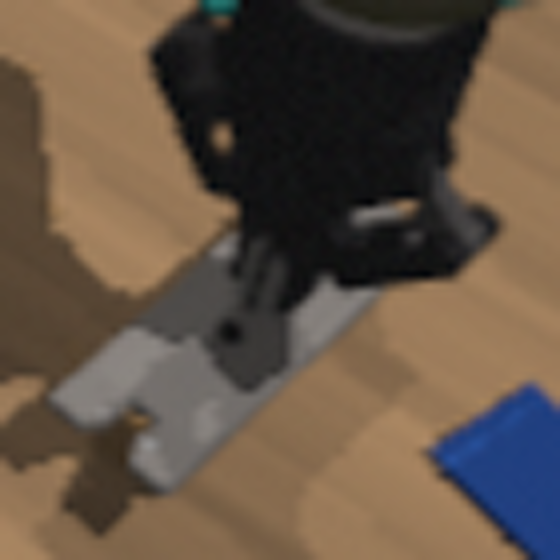

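Run:
```python
from h import *
q=capture("scene")
for z in(100,113,125,137):
  for s in(-1,1):
    X=np.array([495.4,251.1,z])+s*45*np.array([.089,.996,0]);print(z,s,(proj(q,X)-[340,170])*5)
for z in(14,30,38,45): print(z,(proj(q,(495.2,253.2,z))-[370,205])*8)
```

```text
100 -1 [265.76183327 238.83317948]
100 1 [404.92205061 338.78183375]
113 -1 [270.01149709 223.51434079]
113 1 [410.72476497 323.78051285]
125 -1 [274.00598356 209.1153444 ]
125 1 [416.18333922 309.6688715 ]
137 -1 [278.07120064 194.46138415]
137 1 [421.74284449 295.29630077]
14 [250.39607504 333.01803616]
30 [259.18170533 306.55091378]
38 [263.64852506 293.09441031]
45 [267.5983486  281.19538206]
```

The fingers shut above the iron without touching it. In the images the tips sit about 24 mm higher than the reported TCP. I'll reopen, go lower in steps and watch the force.

Emit:
send_rows:
  rows: "1 0 0 0 0;1 0 0 0 0;1 0 0 0 0;1 0 0 0 0;1 0 0 0 0;1 0 0 0 0;1 0.4 0 0 0;1 0.8 0 0 0;1 1.2 0 0 0;1 1.2 0 0 0;1 1.2 0 0 0"

```text
time_s: 6.75
eef_pos: [495.1, 253.2, 1.5]
ee_rot: [-0.477, -0.522, -0.477, 0.522]
force: [0.4, 0.3, 0.0]
grip_width: 0.997
```

Run:
```python
from h import *
q=capture("scene");save(q,"i.png",(360,185,450,275),7)
p=capture("top");save(p,"i2.png",(180,160,280,260),5)
print(ctrl.sense()["force"],ctrl.sense()["eef_pos"])
for z in(14,22,30,38):
  for s in(-1,1):
    X=np.array([495.2,253.2,z])+s*45*np.array([.089,.996,0]);print(z,s,(proj(q,X)-[360,185])*7)
```

```text
[ 0.55596566 -0.83971575  0.20436851] [495.30996424 253.22494466   1.69851048]
14 -1 [199.96210584 364.24198389]
14 1 [381.8354736  501.25496419]
22 -1 [203.22447769 352.58630936]
22 1 [386.26103526 489.90161592]
30 -1 [206.52256932 340.80301659]
30 1 [390.73703428 478.41887549]
38 -1 [209.8569706  328.88999811]
38 1 [395.26433786 466.80451823]
```

View pics/i.png

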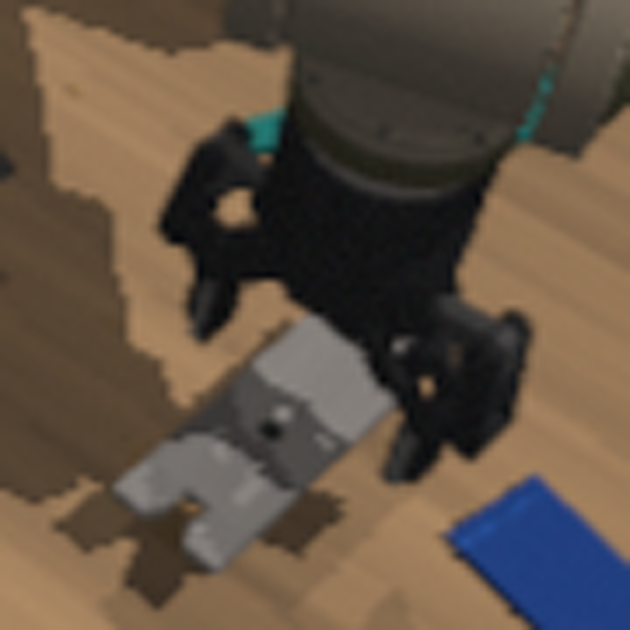

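Emit:
send_rows:
  rows: "1 0.3 0 0 0;1 0.6 0 0 0;1 0.6 0 0 0;0 0.6 0 0 0;0 0.6 0 0 0;0 0.6 0 0 0;0 0.6 0 0 0;0 0.6 0 0 0;0 0.6 0 0 0;0 0.6 0 0 0"
  grip_force: 40

```text
time_s: 7.85
eef_pos: [495.3, 253.3, -4.1]
ee_rot: [0.477, 0.522, 0.477, -0.522]
force: [-2.4, 0.4, 5.6]
grip_width: 0.574
```

Run:
```python
from h import *
q=capture("scene");save(q,"j.png",(360,185,450,275),7)
s=ctrl.sense();print(s["force"],s["eef_pos"],s["grip_width"])
```

```text
[-2.74403266  0.15329102  5.04422262] [495.2833168  253.25425534  -4.04630626] 0.5717215113054237
```

View pics/j.png

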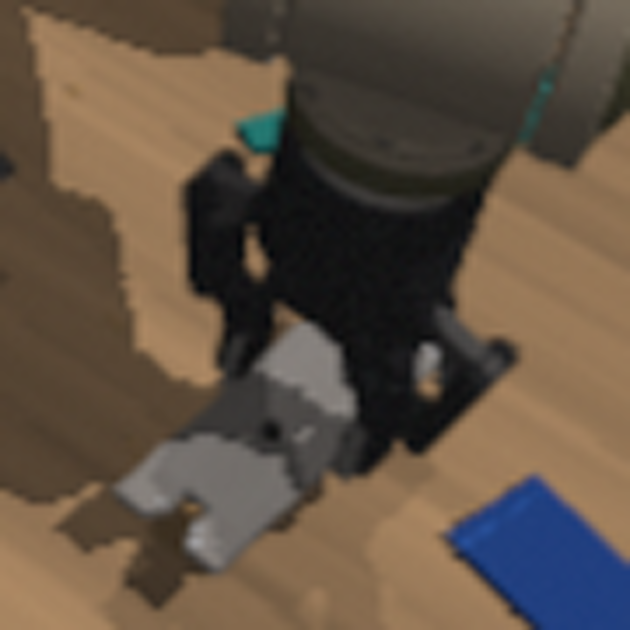

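Emit:
send_rows:
  rows: "0 -0.5 0 0 0;0 -1.5 0 0 0;0 -4 0 0 0;0 -8 0 0 0;0 -12 0 0 0;0 -12 0 0 0;0 -12 0 0 0;0 -12 0 0 0"
  grip_force: 50

```text
time_s: 8.7
eef_pos: [494.3, 252.9, 114.2]
ee_rot: [-0.477, -0.521, -0.478, 0.523]
force: [-0.7, -0.1, -2.9]
grip_width: 0.566
```

Run:
```python
from h import *
q=capture("scene");save(q,"k.png",(340,140,460,260),6)
s=ctrl.sense();print(s["force"],s["wrist_torque"],s["grip_width"])
c,sn=np.cos(np.radians(-11.25)),np.sin(np.radians(-11.25))
O=np.array([617,-193]);xh=np.array([c,sn])
t=O+xh*(-7-65-30);print("iron origin target 30mm short",t)
plan(t,120,-101.25)
```

```text
[-0.49099022 -1.14661674 -2.32138439] [ 0.0378442   0.02530702 -0.05796795] 0.5646875859152054
iron origin target 30mm short [ 516.9599014  -173.10078715]
eef [494.3 253.  114.1] t 8.75 F [-0.5 -1.1 -2.3] w 0.565 jaw -95.11 xaxis [-0.003 -0.001 -1.   ] j [0.26 0.47 1.53 0.   1.15 1.92]
shift cm [-0.566  6.044 42.236]
  yaw units 37.23
  yaw units 1.23
  yaw units -34.77
```

View pics/k.png

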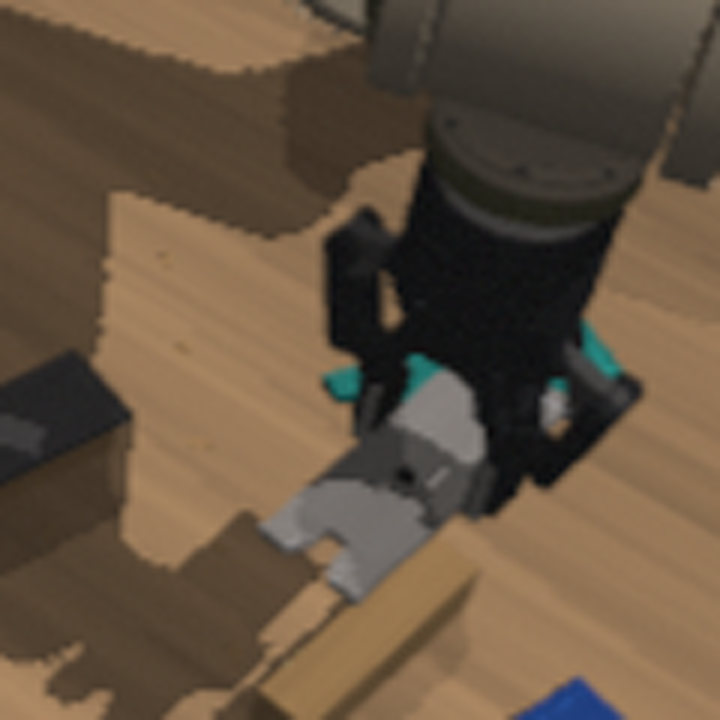

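Emit:
send_rows:
  rows: "0 0 0.6 4 0.3;0 0 1.2 8 0.6;0 0 1.8 12 0.9;0 0 2.4 16 1.2;0 0 3 20 1.23;0 0 3.6 24 1.23;0 0 4.2 28 1.23;0 0 4.8 32 1.23;0 0 5.4 36 1.23;0 0 6 40 1.23;0 0 6.04 42.2 1.23;0 0 6.04 42.2 1.23"

```text
time_s: 9.95
eef_pos: [517.0, -174.9, 114.2]
ee_rot: [-0.447, -0.547, -0.448, 0.548]
force: [-0.6, 0.4, -2.8]
grip_width: 0.569
```

Run:
```python
from h import *
plan((516.96,-173.1),24,-101.25)
```

```text
eef [ 517.  -174.9  114.2] t 9.95 F [-0.6  0.4 -2.8] w 0.569 jaw -101.45 xaxis [-0.002  0.001 -1.   ] j [-0.54  0.45  1.56 -0.    1.14  1.23]
shift cm [ 9.017 -0.023 -0.174]
  yaw units 35.96
  yaw units -0.04
  yaw units -36.04
```

Emit:
send_rows:
  rows: "0 3 0 -0.18 0;0 6 0 -0.18 0;0 8.5 0 -0.18 0;0 9 0 -0.18 0;0 9 0 -0.18 0;0 9 0 -0.18 0"

```text
time_s: 10.55
eef_pos: [518.8, -170.7, 26.6]
ee_rot: [0.449, 0.547, 0.448, -0.546]
force: [0.6, -0.1, -2.0]
grip_width: 0.568
```

Run:
```python
from h import *
p=capture("top");save(p,"l.png",(320,130,420,230),6)
q=capture("scene");save(q,"l2.png",(220,145,320,225),8)
plan((516.96,-173.1),24,-101.25)
```

```text
eef [ 518.8 -170.9   26.8] t 10.65 F [ 0.   0.  -2.7] w 0.569 jaw -101.24 xaxis [ 0.002 -0.001 -1.   ] j [-0.53  0.56  1.64  0.    0.94  1.23]
shift cm [ 0.283 -0.141  0.251]
  yaw units 36.0
  yaw units 0.0
  yaw units -36.0
```

View pics/l.png

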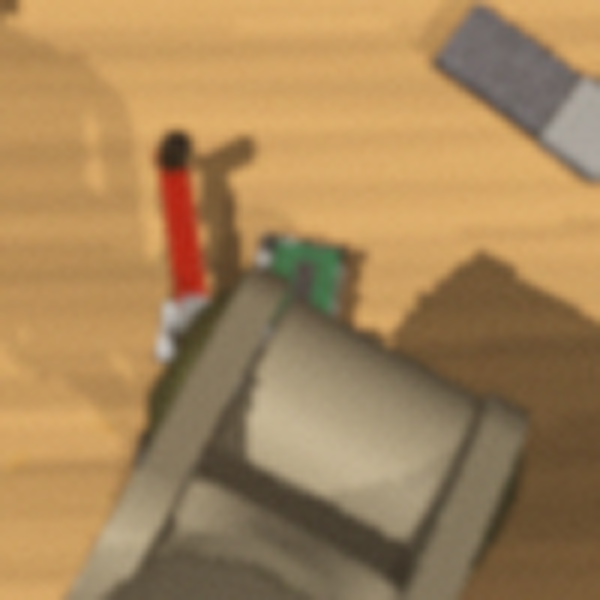

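View pics/l2.png

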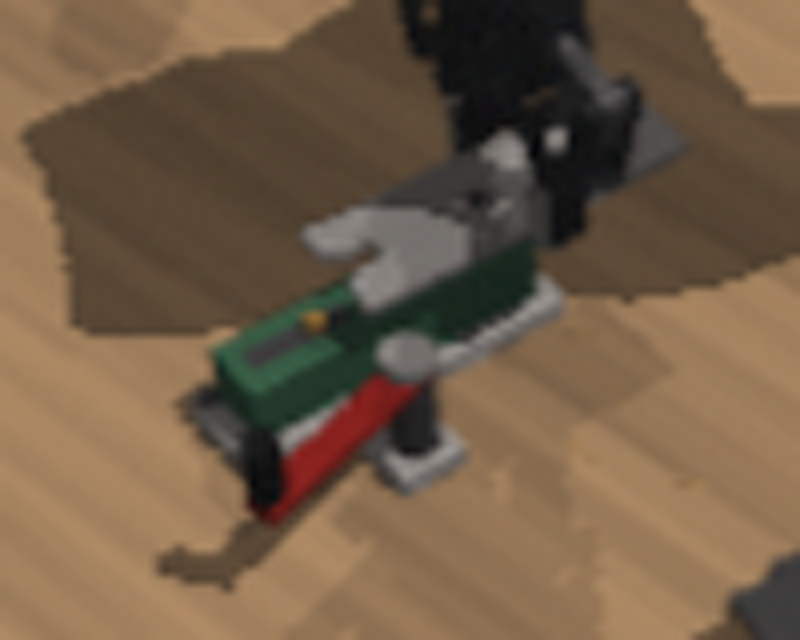

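```bash
cat > m.py <<'E'
from h import *
def lat(q,pts,off,s,z):
    O=np.array([619.13,-192.76]);a=np.radians(-11.0);x=np.array([np.cos(a),np.sin(a)]);y=np.array([-x[1],x[0]])
    for u,v in pts:
        X=ray(q,(u+.5)/s-.5+off[0],(v+.5)/s-.5+off[1],z);d=X[:2]-O;print((u,v),np.round(X[:2],1),"holder x,y",round(d@x,1),round(d@y,1))
E
python3 - <<'E'
from m import *
q=capture("scene");save(q,"m.png",(250,160,300,190),16)
for z in(64,68):lat(q,[(305,238),(365,305),(365,255)],(220,145),8,z)
lat(q,[(315,320)],(220,145),8,46)
E
```

```text
(305, 238) [ 595.8 -210.7] holder x,y -19.4 -22.1
(365, 305) [ 605.5 -168.1] holder x,y -18.1 21.6
(365, 255) [ 586.9 -187.1] holder x,y -32.7 -0.5
(305, 238) [ 598.4 -207.6] holder x,y -17.5 -18.5
(365, 305) [ 608.  -165.2] holder x,y -16.2 25.0
(365, 255) [ 589.5 -184. ] holder x,y -30.7 2.9
(315, 320) [ 612.6 -190. ] holder x,y -7.0 1.5
```

View pics/m.png

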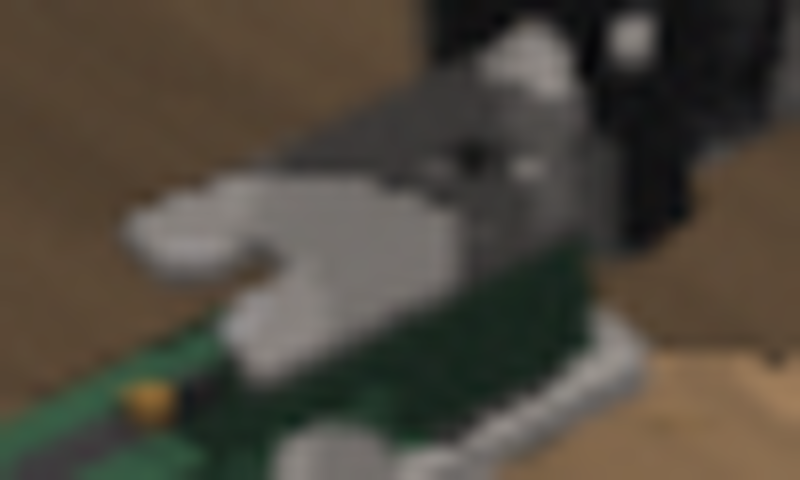

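Emit:
send_rows:
  rows: "0 0 0 0.17 0;0 0.8 0 0.17 0;0 1.6 0 0.17 0;0 1.9 0 0.17 0;0 1.95 0 0.17 0;0 1.95 0 0.17 0;0 1.95 0 0.17 0"

```text
time_s: 11.4
eef_pos: [518.0, -172.5, 6.3]
ee_rot: [0.449, 0.547, 0.448, -0.547]
force: [-0.6, 0.7, -1.7]
grip_width: 0.566
```

Run:
```python
from m import *
q=capture("scene");save(q,"n.png",(235,155,305,205),11)
c=np.array([610.9,-191]);print(np.round(ctrl.sense()["wrist_torque"],3))
plan((516.96,-173.1),4,-101.25)
```

```text
[-0.099 -0.008 -0.033]
eef [ 518.  -172.4    6.3] t 11.45 F [-0.7 -0.1 -2.7] w 0.565 jaw -101.25 xaxis [ 0. -0. -1.] j [-0.54  0.59  1.65  0.    0.9   1.23]
shift cm [ 0.232 -0.086  0.084]
  yaw units 36.0
  yaw units -0.0
  yaw units -36.0
```

View pics/n.png

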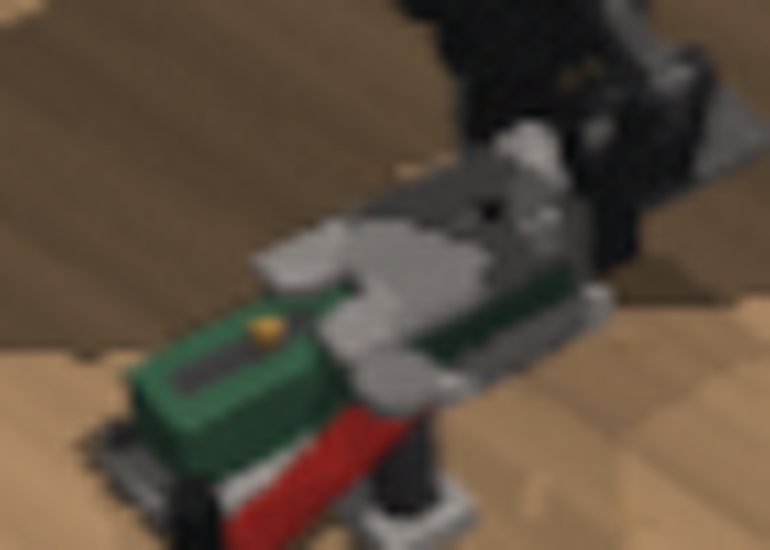

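Emit:
send_rows:
  rows: "0 0.05 0 0 0;0 0.1 0 0 0;0 0.15 0 0 0;0 0.15 0 0 0;0 0.15 0 0 0"

```text
time_s: 11.95
eef_pos: [517.8, -172.4, 4.6]
ee_rot: [-0.449, -0.547, -0.449, 0.547]
force: [0.4, -0.3, -2.0]
grip_width: 0.566
```

Emit:
send_rows:
  rows: "0 0.03 0 0 0;0 0.05 0 0 0;0 0.05 0 0 0;0 0.05 0 0 0"

```text
time_s: 12.35
eef_pos: [517.9, -172.4, 4.2]
ee_rot: [0.449, 0.547, 0.449, -0.547]
force: [-0.4, -0.0, -2.2]
grip_width: 0.566
```

Emit:
send_rows:
  rows: "0 0.03 0 0 0;0 0.05 0 0 0;0 0.05 0 0 0;0 0.05 0 0 0"

```text
time_s: 12.75
eef_pos: [517.9, -172.4, 4.0]
ee_rot: [0.449, 0.547, 0.448, -0.547]
force: [-3.5, 1.1, 5.3]
grip_width: 0.566
```

Emit:
send_rows:
  rows: "0 0.03 0 0 0;0 0.05 0 0 0;0 0.05 0 0 0;0 0.05 0 0 0"

```text
time_s: 13.15
eef_pos: [517.9, -172.5, 3.9]
ee_rot: [-0.449, -0.547, -0.448, 0.547]
force: [-4.3, 2.1, 10.0]
grip_width: 0.566
```

Run:
```python
from m import *
q=capture("scene");save(q,"o.png",(245,160,295,200),15)
f=[]
for i in range(4):capture("top");f.append(ctrl.sense()["force"])
print(np.round(f,1))
print(ctrl.sense()["eef_pos"],np.round(ctrl.sense()["wrist_torque"],3))
```

```text
[[-4.8  2.2 10.3]
 [-5.3  1.9 10.4]
 [-5.2  2.3 11.1]
 [-4.3  3.2 11.3]]
[ 517.90516621 -172.45139838    3.89207628] [ 0.113  0.752 -0.086]
```

View pics/o.png

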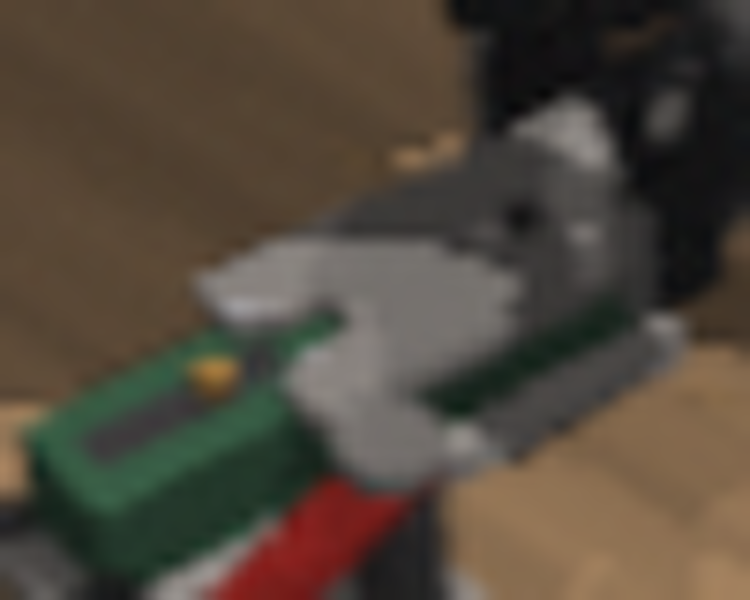

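Run:
```python
from m import *
q=capture("scene")
lat(q,[(195,280),(285,378),(335,300)],(245,160),15,45)
lat(q,[(213,375)],(245,160),15,46)
```

```text
(195, 280) [ 595.9 -213.7] holder x,y -18.8 -25.0
(285, 378) [ 603.1 -179.7] holder x,y -18.2 9.7
(335, 300) [ 580.7 -188. ] holder x,y -38.7 -2.7
(213, 375) [ 612.9 -190.5] holder x,y -6.5 1.0
```

Emit:
send_rows:
  rows: "0 -0.03 0 0 0;0 -0.06 0 0 0;0 -0.09 0 0 0;0 -0.09 0 0 0;0 -0.09 0 0 0"

```text
time_s: 13.95
eef_pos: [517.9, -172.4, 4.0]
ee_rot: [0.449, 0.547, 0.449, -0.547]
force: [-1.7, 1.2, 2.8]
grip_width: 0.565
```

Emit:
send_rows:
  rows: "0 -0.03 0 0 0;0 -0.03 0.3 0 0;0 -0.03 0.6 0 0;0 -0.03 0.9 0 0;0 -0.03 1 0 0;0 -0.03 1 0 0;0 -0.03 1 0 0"

```text
time_s: 14.65
eef_pos: [527.7, -174.3, 4.2]
ee_rot: [0.449, 0.547, 0.449, -0.547]
force: [0.6, -0.2, -2.2]
grip_width: 0.57
```

Run:
```python
from m import *
q=capture("scene");save(q,"p.png",(245,160,295,200),15)
f=[]
for i in range(4):capture("top");f.append(ctrl.sense()["force"])
print(np.round(f,1))
print(ctrl.sense()["eef_pos"],np.round(ctrl.sense()["wrist_torque"],3))
```

```text
[[ 0.   0.6 -1.7]
 [-1.  -0.5 -1.7]
 [ 0.8 -0.5 -2.3]
 [ 0.4 -0.4 -2.9]]
[ 527.56648061 -174.3104794     4.23818204] [ 0.026 -0.021 -0.002]
```

View pics/p.png

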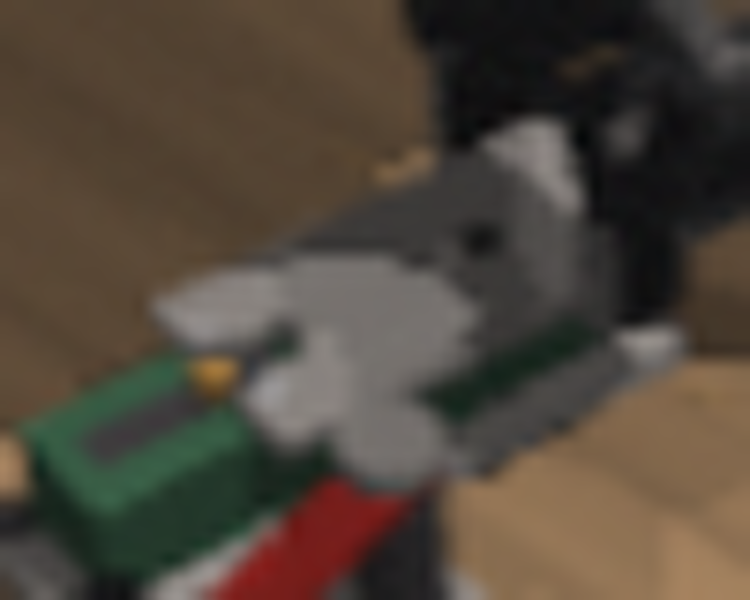

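Emit:
send_rows:
  rows: "0 0 0.2 0 0;0 0 0.4 0 0;0 0 0.6 0 0;0 0 0.8 0 0;0 0 0.8 0 0;0 0 0.8 0 0"

```text
time_s: 15.5
eef_pos: [535.5, -175.9, 4.3]
ee_rot: [0.449, 0.547, 0.449, -0.547]
force: [0.5, 0.6, -2.3]
grip_width: 0.566
```

Run:
```python
from m import *
q=capture("scene");save(q,"q.png",(245,160,295,200),15)
print(ctrl.sense()["eef_pos"],ctrl.sense()["force"],np.round(ctrl.sense()["wrist_torque"],3))
```

```text
[ 535.44599164 -175.87157149    4.24491139] [-0.48186954  0.66146527 -2.80154159] [ 0.017  0.032 -0.032]
```

View pics/q.png

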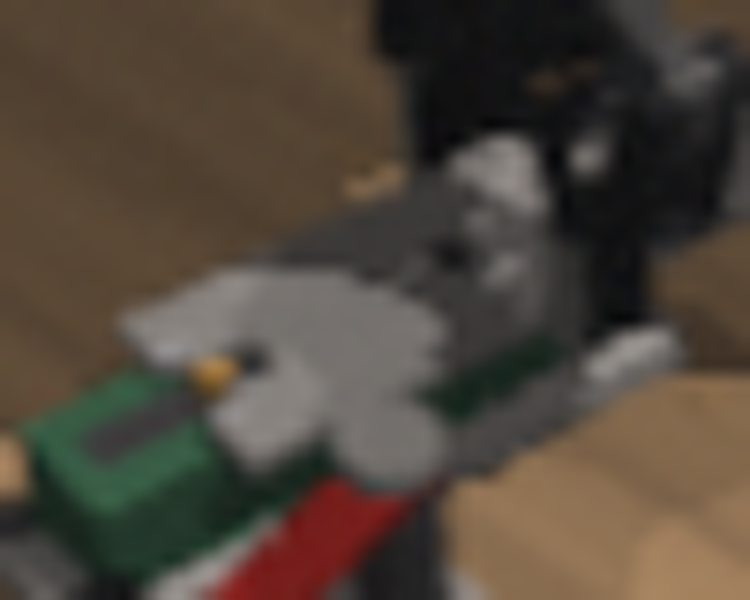

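Emit:
send_rows:
  rows: "0 0 0.1 0 0;0 0 0.2 0 0;0 0 0.3 0 0;0 0 0.3 0 0;0 0 0.3 0 0"

```text
time_s: 16.05
eef_pos: [538.5, -176.5, 4.3]
ee_rot: [0.449, 0.547, 0.449, -0.547]
force: [0.0, 0.5, -3.0]
grip_width: 0.564
```

Run:
```python
from m import *
q=capture("scene");save(q,"r.png",(245,160,295,200),15)
print(ctrl.sense()["eef_pos"],ctrl.sense()["force"],np.round(ctrl.sense()["wrist_torque"],3))
```

```text
[ 538.42551886 -176.48323998    4.28274887] [ 0.18917373 -0.53616796 -2.49321615] [-0.041  0.028 -0.011]
```

View pics/r.png

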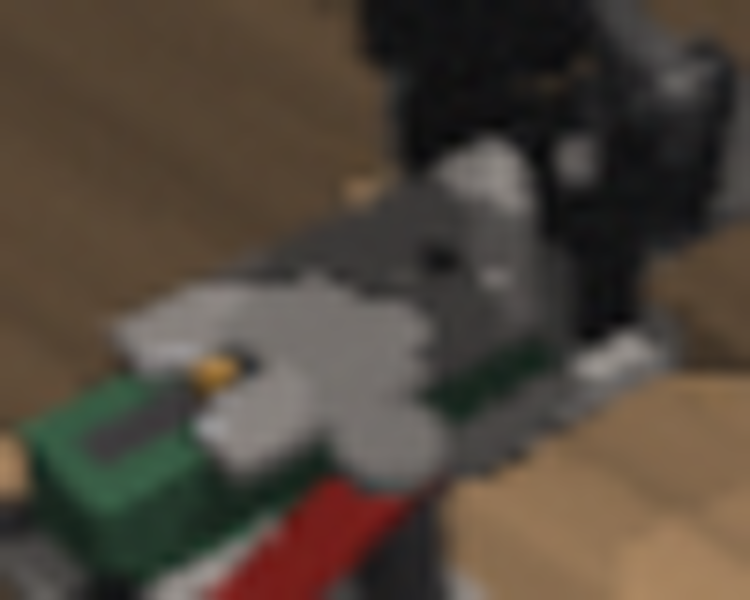

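Emit:
send_rows:
  rows: "0 0 0.05 0 0;0 0 0.1 0 0;0 0 0.15 0 0;0 0 0.15 0 0"

```text
time_s: 16.5
eef_pos: [540.0, -176.8, 4.3]
ee_rot: [0.449, 0.547, 0.449, -0.547]
force: [0.4, 0.7, -2.0]
grip_width: 0.564
```

Emit:
send_rows:
  rows: "0 0 0.05 0 0;0 0 0.1 0 0;0 0 0.1 0 0"

```text
time_s: 16.8
eef_pos: [540.9, -177.0, 4.3]
ee_rot: [0.449, 0.547, 0.449, -0.547]
force: [0.5, -0.5, -2.5]
grip_width: 0.567
```

Run:
```python
from m import *
q=capture("scene");save(q,"s.png",(245,160,295,200),15)
print(ctrl.sense()["eef_pos"],ctrl.sense()["force"],np.round(ctrl.sense()["wrist_torque"],3))
```

```text
[ 540.91766793 -176.95717063    4.29382545] [ 0.77985423 -0.03330791 -2.00569001] [-0.034  0.011  0.015]
```

View pics/s.png

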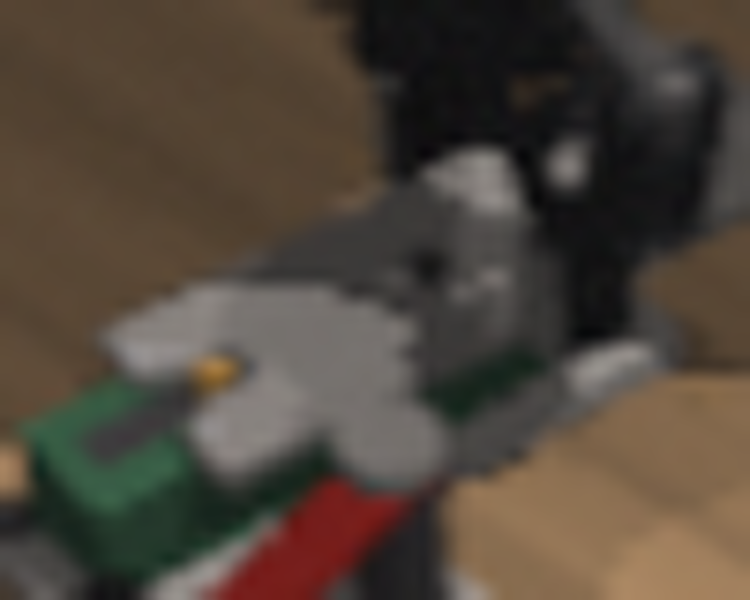

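Emit:
send_rows:
  rows: "0 0 0.03 0 0;0 0 0.06 0 0;0 0 0.06 0 0"

```text
time_s: 17.15
eef_pos: [541.5, -177.1, 4.3]
ee_rot: [0.449, 0.547, 0.449, -0.547]
force: [0.2, -0.7, -2.5]
grip_width: 0.565
```

Emit:
send_rows:
  rows: "0 0 0.03 0 0;0 0 0.05 0 0;0 0 0.05 0 0"

```text
time_s: 17.45
eef_pos: [542.0, -177.2, 4.3]
ee_rot: [0.449, 0.547, 0.449, -0.547]
force: [-0.3, 0.7, -1.9]
grip_width: 0.571
```

Emit:
send_rows:
  rows: "0 0 0.03 0 0;0 0 0.04 0 0;0 0 0.04 0 0"

```text
time_s: 17.75
eef_pos: [542.4, -177.3, 4.3]
ee_rot: [0.449, 0.547, 0.449, -0.547]
force: [-0.0, -0.3, -1.8]
grip_width: 0.567
```

Emit:
send_rows:
  rows: "0 0 0.02 0 0;0 0 0.04 0 0;0 0 0.04 0 0"

```text
time_s: 18.05
eef_pos: [542.8, -177.3, 4.3]
ee_rot: [0.449, 0.547, 0.449, -0.547]
force: [0.9, 0.4, -1.7]
grip_width: 0.565
```

Emit:
send_rows:
  rows: "0 0 0.02 0 0;0 0 0.04 0 0;0 0 0.04 0 0"

```text
time_s: 18.35
eef_pos: [543.2, -177.4, 4.3]
ee_rot: [0.449, 0.547, 0.449, -0.547]
force: [-0.2, 0.2, -1.8]
grip_width: 0.565
```

Emit:
send_rows:
  rows: "0 0 0.02 0 0;0 0 0.04 0 0;0 0 0.04 0 0"

```text
time_s: 18.65
eef_pos: [543.6, -177.5, 4.3]
ee_rot: [0.449, 0.547, 0.449, -0.547]
force: [-0.0, -0.2, -2.5]
grip_width: 0.569
```

Run:
```python
from m import *
q=capture("scene");save(q,"t.png",(245,160,295,200),15)
print(ctrl.sense()["eef_pos"],ctrl.sense()["force"],np.round(ctrl.sense()["wrist_torque"],3))
```

```text
[ 543.53828127 -177.50981743    4.29651161] [ 0.65751721  0.23933961 -1.97646064] [0.064 0.019 0.016]
```

View pics/t.png

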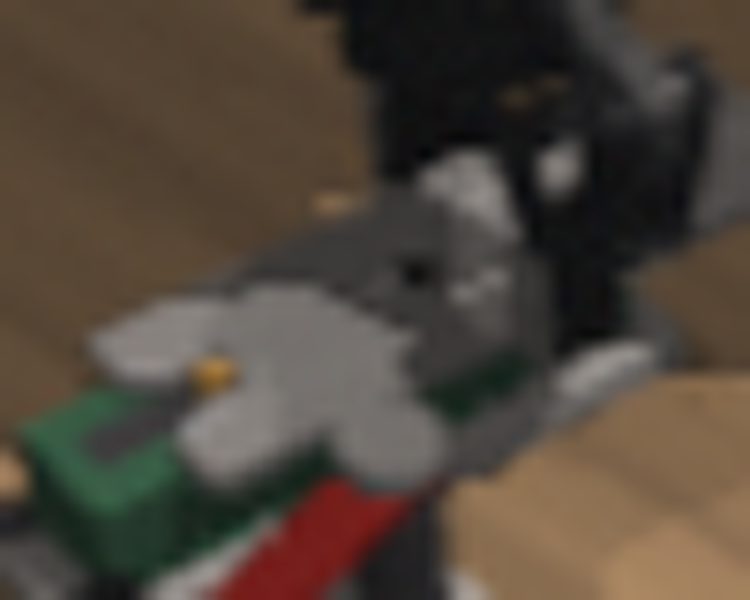

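Emit:
send_rows:
  rows: "0 0 0.02 0 0;0 0 0.04 0 0;0 0 0.04 0 0"

```text
time_s: 19.0
eef_pos: [543.9, -177.6, 4.3]
ee_rot: [0.449, 0.547, 0.449, -0.547]
force: [-0.2, -0.5, -3.3]
grip_width: 0.566
```

Emit:
send_rows:
  rows: "0 0 0.02 0 0;0 0 0.04 0 0;0 0 0.04 0 0"

```text
time_s: 19.3
eef_pos: [544.1, -177.6, 4.2]
ee_rot: [-0.448, -0.546, -0.449, 0.547]
force: [-1.4, 0.7, -1.0]
grip_width: 0.568
```

Emit:
send_rows:
  rows: "0 0 0.02 0 0;0 0 0.02 0 0;0 0 0.02 0 0"

```text
time_s: 19.6
eef_pos: [544.2, -177.6, 4.2]
ee_rot: [-0.448, -0.546, -0.449, 0.547]
force: [-2.7, 1.2, -1.0]
grip_width: 0.567
```

Emit:
send_rows:
  rows: "0 0 0.02 0 0;0 0 0.02 0 0;0 0 0.02 0 0"

```text
time_s: 19.9
eef_pos: [544.2, -177.6, 4.1]
ee_rot: [-0.448, -0.546, -0.449, 0.547]
force: [-5.2, -0.1, -1.0]
grip_width: 0.564
```

Emit:
send_rows:
  rows: "0 0 0.01 0 0;0 0 0.01 0 0;0 0 0.01 0 0;0 0 0.01 0 0"

```text
time_s: 20.3
eef_pos: [544.3, -177.6, 4.2]
ee_rot: [-0.448, -0.546, -0.449, 0.547]
force: [-5.5, 0.8, -1.8]
grip_width: 0.566
```

Run:
```python
from m import *
q=capture("scene");save(q,"u.png",(245,160,295,200),15)
f=[]
for i in range(4):capture("top");f.append(ctrl.sense()["force"])
print(np.round(f,1))
plan((544,-177),4,-101.25);print(np.round(ctrl.sense()["wrist_torque"],3))
```

```text
[[-5.8  1.2 -1.7]
 [-5.1  0.3 -1.9]
 [-4.3  0.2  0.2]
 [-5.6  1.5 -2. ]]
eef [ 544.3 -177.6    4.1] t 20.55 F [-5.6  1.5 -2. ] w 0.57 jaw -101.25 xaxis [-0.001  0.001 -1.   ] j [-0.52  0.64  1.56 -0.    0.94  1.25]
shift cm [ 0.014 -0.036 -0.05 ]
  yaw units 36.0
  yaw units -0.0
  yaw units -36.0
[0.098 0.898 0.017]
```

View pics/u.png

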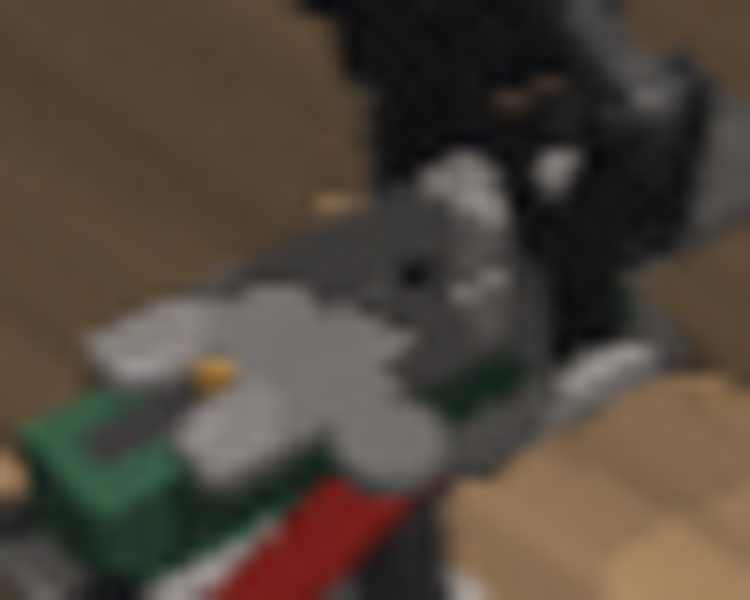

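Emit:
send_rows:
  rows: "0 0 0.01 0 0;0 0 0.01 0 0;0 0.02 0.01 0 0;0 0.02 0.01 0 0;0 0.02 0.01 0 0"

```text
time_s: 21.05
eef_pos: [544.3, -177.6, 4.1]
ee_rot: [-0.448, -0.546, -0.449, 0.547]
force: [-7.3, 0.4, 1.4]
grip_width: 0.57
```

Run:
```python
from m import *
f=[]
for i in range(4):capture("top");f.append(ctrl.sense()["force"])
print(np.round(f,1),np.round(ctrl.sense()["wrist_torque"],3))
```

```text
[[-6.6  1.   0.7]
 [-5.5  1.   0.2]
 [-6.7  1.1  0.9]
 [-7.5  0.8  1.2]] [ 0.161  1.12  -0.024]
```

Emit:
send_rows:
  rows: "0.62 0 0 0 0;0.66 0 0 0 0;0.7 0 0 0 0;0.75 0 0 0 0;0.8 0 0 0 0;0.8 0 0 0 0;0.8 0 0 0 0"

```text
time_s: 21.95
eef_pos: [544.9, -177.8, 4.1]
ee_rot: [0.449, 0.547, 0.449, -0.547]
force: [-0.7, 0.2, -0.8]
grip_width: 0.803
```

Run:
```python
from m import *
q=capture("scene");save(q,"v.png",(235,150,305,205),11)
print(np.round(ctrl.sense()["force"],1),ctrl.sense()["eef_pos"])
```

```text
[ 1.3 -0.8  0.4] [ 544.91554866 -177.78762234    4.08359714]
```

View pics/v.png

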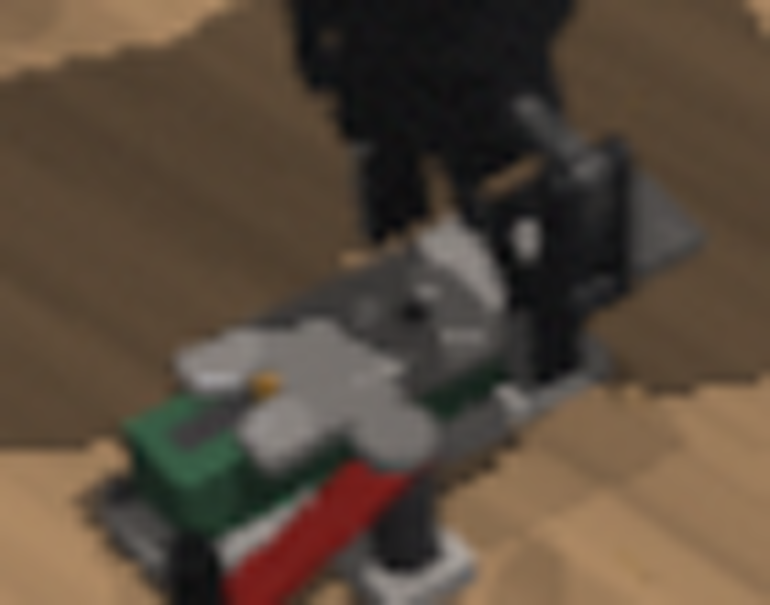

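Emit:
send_rows:
  rows: "0.8 -0.5 0 0 0;0.8 -1.5 0 0 0;0.8 -3 0 0 0;0.8 -6 0 0 0;0.8 -10 0 0 0;0 -12 0 0 0;0 -12 0 0 0;0 -12 0 0 0;0 -12 0 0 0"

```text
time_s: 22.9
eef_pos: [544.3, -177.5, 123.0]
ee_rot: [-0.448, -0.546, -0.449, 0.547]
force: [-0.1, 0.0, -1.2]
grip_width: 0.118
```

Run:
```python
from m import *
q=capture("scene");save(q,"w.png",(225,150,305,210),10)
p=capture("top");save(p,"w2.png",(320,130,420,230),6)
P=np.array([609.3,-140.6])
plan((685.2,-97.4),124,6)
```

```text
eef [ 544.4 -177.6  123.1] t 23.0 F [ 0.   0.3 -0.1] w 0.001 jaw -101.26 xaxis [-0.002  0.001 -1.   ] j [-0.52  0.49  1.46  0.    1.19  1.25]
shift cm [ -0.11  12.24 -10.61]
  yaw units 14.55
  yaw units -21.45
  yaw units -57.45
```

View pics/w.png

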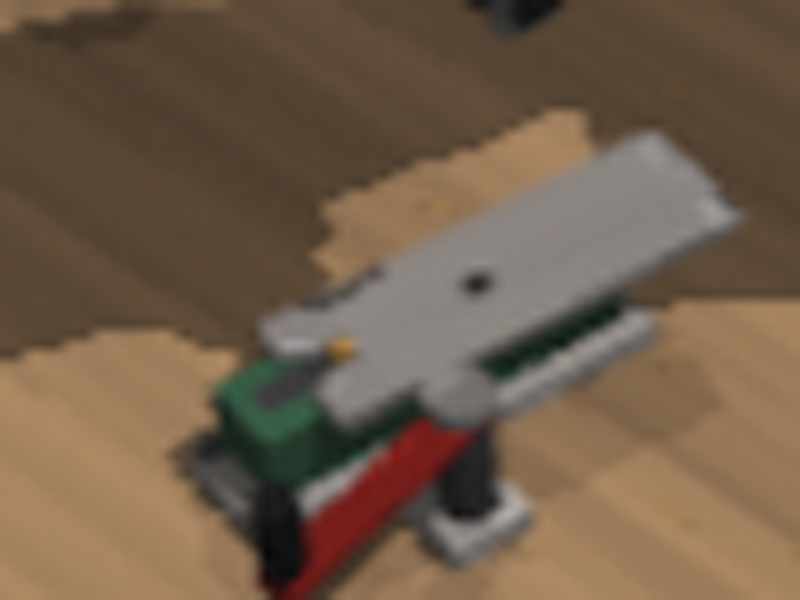

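The iron lies flat on the bed with the pin at the notch floor (pin at (340,348) in the crop). Next is the bar.

Emit:
send_rows:
  rows: "0 0 1 -1 -1.7;0 0 2 -2 -3.4;0 0 3 -3 -5.1;0 0 4 -4 -6.8;0 0 5 -5 -8.5;0 0 6 -6 -10.2;0 0 7.5 -7 -11.9;0 0 9 -8 -13.6;0 0 10.5 -9 -15.3;0 0 12 -10 -17;0 0 12.24 -10.6 -18.7;0 0 12.24 -10.6 -20.4"

```text
time_s: 24.2
eef_pos: [685.8, -96.8, 122.6]
ee_rot: [0.706, -0.007, 0.708, 0.007]
force: [-0.9, -0.6, 0.5]
grip_width: 0.001
```

Run:
```python
from m import *
plan((685.2,-97.4),42,6)
```

```text
eef [685.8 -96.8 122.6] t 24.2 F [-0.9 -0.6  0.5] w 0.001 jaw 1.16 xaxis [-0.002  0.001 -1.   ] j [-0.31  0.76  1.01  0.    1.37 -0.33]
shift cm [ 8.064 -0.07  -0.049]
  yaw units 35.03
  yaw units -0.97
  yaw units -36.97
```

Emit:
send_rows:
  rows: "0 3 0 0 -0.97;0 6 0 0 -0.97;0 8 0 0 -0.97;0 8 0 0 -0.97;0 8 0 0 -0.97"

```text
time_s: 24.7
eef_pos: [685.7, -97.7, 44.3]
ee_rot: [0.706, -0.034, 0.706, 0.035]
force: [-0.5, 0.7, 0.9]
grip_width: 0.002
```

```bash
cat > way.py <<'E'
from m import *
def way(thetas,d,P=(609.3,-140.6)):
    s=ctrl.sense();w,a,b,c=s["ee_rot"];R=Ro.from_quat([a,b,c,w]).as_matrix();cur=np.degrees(np.arctan2(R[1,2],R[0,2]))
    print("eef",np.round(s["eef_pos"],1),"jaw",round(cur,1),"t",s["time_s"],np.round(s["force"],1),np.round(s["joints"],2))
    for th in thetas:
        ph=np.radians(-11.25-th);C=np.array(P)+80*np.array([np.cos(ph),np.sin(ph)])-d*np.array([np.sin(ph),-np.cos(ph)])
        sh=R.T@(np.array([*C,s["eef_pos"][2]])-s["eef_pos"])/10
        print(th,np.round(C,1),"0 0",np.round(sh[1:],2),round(-((np.degrees(ph)-cur+540)%360-180)/5,2))
E
python3 - <<'E'
from way import *
q=capture("scene");save(q,"x.png",(225,130,325,210),8)
p=capture("top");save(p,"x2.png",(320,130,420,230),6)
way([-17.3,-8,0,8,16,24,32],19)
E
```

```text
eef [686.4 -98.   45.6] jaw 5.6 t 24.8 [ 0.6  0.8 -0.3] [-0.31  0.83  1.09  0.    1.22 -0.41]
-17.3 [ 686.9 -113.3] 0 0 [-1.53 -0.1 ] -0.09
-8 [ 690.2 -126.2] 0 0 [-2.84  0.11] 1.77
0 [ 691.5 -137.6] 0 0 [-3.99  0.12] 3.37
8 [ 691.1 -149. ] 0 0 [-5.13 -0.03] 4.97
16 [ 689.1 -160.3] 0 0 [-6.23 -0.33] 6.57
24 [ 685.6 -171.3] 0 0 [-7.29 -0.79] 8.17
32 [ 680.6 -181.6] 0 0 [-8.27 -1.39] 9.77
```

View pics/x.png

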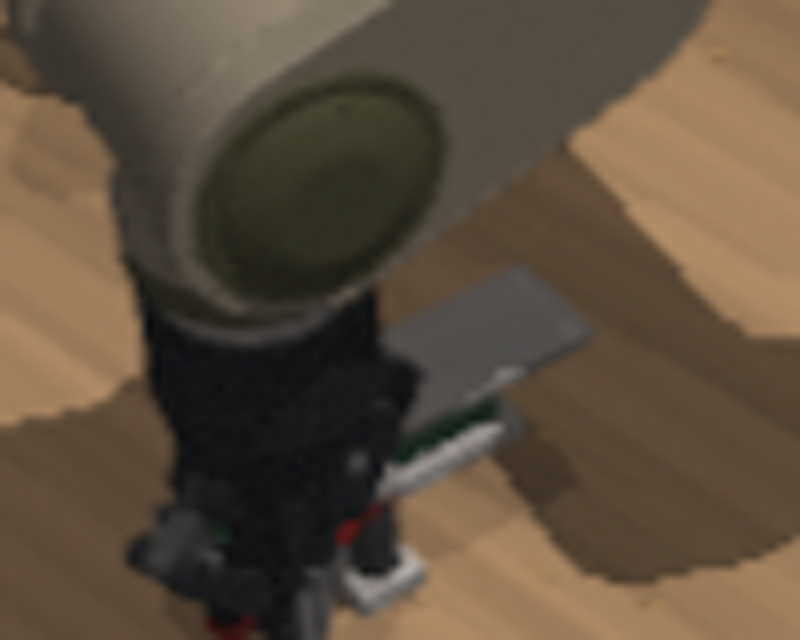

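View pics/x2.png

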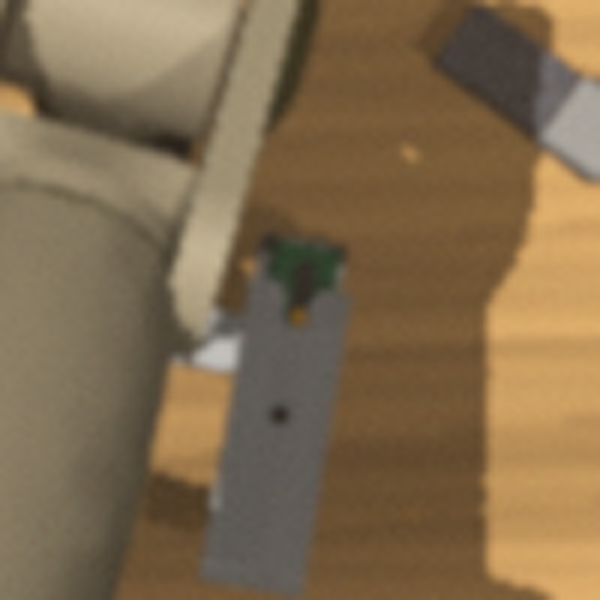

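Run:
```python
from way import *
q=capture("scene");save(q,"y.png",(235,175,305,225),11)
print(ctrl.sense()["eef_pos"])
for z in(44,60,66,70):print(z,(proj(q,(686,-98,z))-[235,175])*11)
```

```text
[686.3453446  -97.92145877  45.6491016 ]
44 [305.41394423 433.72739847]
60 [300.60759448 394.46420071]
66 [298.77816871 379.51957343]
70 [297.55021047 369.48835021]
```

View pics/y.png

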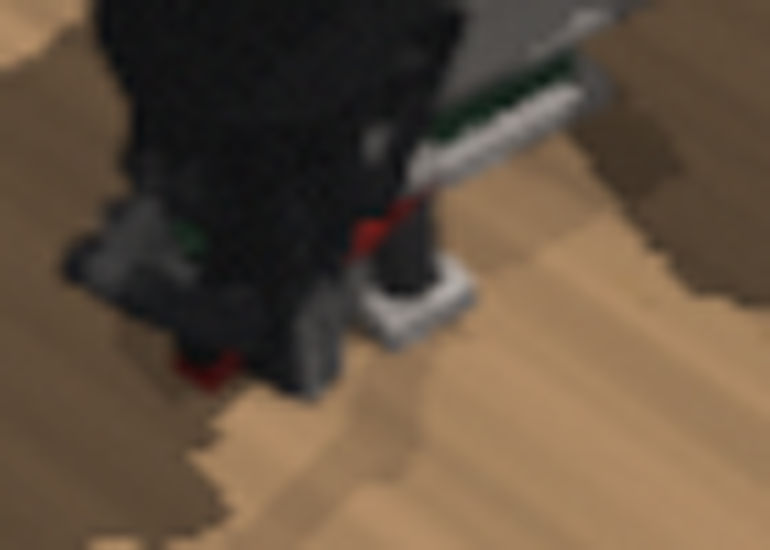

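Emit:
send_rows:
  rows: "0 0 -0.7 -0.05 0;0 0 -1.3 -0.1 0;0 0 -1.8 0 0.5;0 0 -2.3 0.05 1.1;0 0 -2.84 0.11 1.77;0 0 -3.4 0.12 2.6;0 0 -3.99 0.12 3.37;0 0 -4.6 0.05 4.2;0 0 -5.13 -0.03 4.97;0 0 -5.7 -0.18 5.8;0 0 -6.23 -0.33 6.57;0 0 -6.23 -0.33 6.57"

```text
time_s: 26.05
eef_pos: [688.4, -161.2, 44.4]
ee_rot: [0.687, 0.167, 0.687, -0.167]
force: [0.6, -0.1, 0.0]
grip_width: 0.003
```

Run:
```python
from way import *
way([16,24,32,40,48,56],19)
p=capture("top");save(p,"z.png",(320,130,420,230),6)
q=capture("scene");save(q,"z2.png",(225,150,315,220),8)
```

```text
eef [ 688.4 -161.2   44.4] jaw -27.4 t 26.05 [ 0.6 -0.1  0. ] [-0.4   0.86  1.03 -0.    1.25  0.08]
16 [ 689.1 -160.3] 0 0 [0.11 0.03] -0.02
24 [ 685.6 -171.3] 0 0 [-1.02  0.21] 1.58
32 [ 680.6 -181.6] 0 0 [-2.16  0.24] 3.18
40 [ 674.2 -191.1] 0 0 [-3.3   0.11] 4.78
48 [ 666.5 -199.6] 0 0 [-4.41 -0.17] 6.38
56 [ 657.8 -207. ] 0 0 [-5.47 -0.61] 7.98
```

View pics/z2.png

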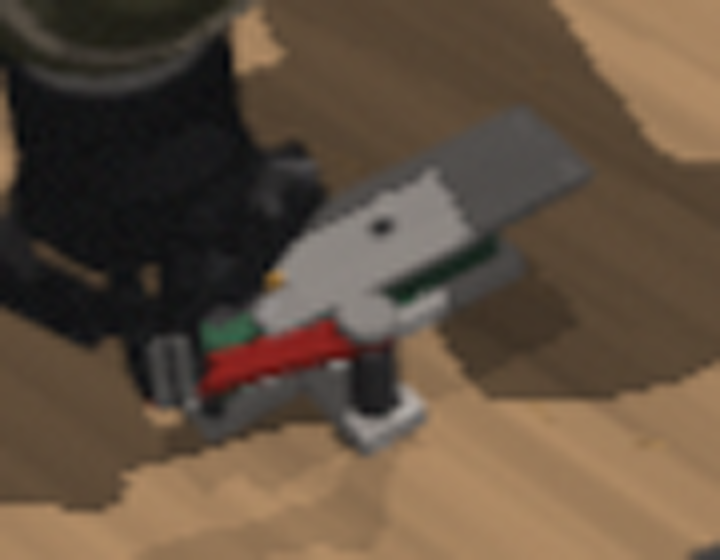

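Emit:
send_rows:
  rows: "0 0 -0.5 0.1 0.8;0 0 -1.02 0.21 1.58;0 0 -1.6 0.23 2.4;0 0 -2.16 0.24 3.18;0 0 -2.7 0.18 4;0 0 -3.3 0.11 4.78;0 0 -3.85 0 5.6;0 0 -4.41 -0.17 6.38;0 0 -4.95 -0.4 7.2;0 0 -5.47 -0.61 7.98;0 0 -5.47 -0.61 7.98"

```text
time_s: 27.25
eef_pos: [657.7, -206.1, 44.2]
ee_rot: [0.589, 0.391, 0.589, -0.391]
force: [-0.4, 1.4, 0.2]
grip_width: 0.005
```

Run:
```python
from way import *
way([56,64,72,80,86,92],19)
q=capture("scene");save(q,"z3.png",(225,150,315,220),8)
```

```text
eef [ 657.7 -206.1   44.2] jaw -67.1 t 27.25 [-0.4  1.4  0.2] [-0.47  0.82  1.11 -0.    1.21  0.7 ]
56 [ 657.8 -207. ] 0 0 [-0.03  0.08] 0.02
64 [ 648.  -213.1] 0 0 [-1.16  0.27] 1.62
72 [ 637.6 -217.8] 0 0 [-2.31  0.29] 3.22
80 [ 626.6 -221. ] 0 0 [-3.45  0.16] 4.82
86 [ 618.1 -222.4] 0 0 [-4.28 -0.05] 6.02
92 [ 609.5 -222.8] 0 0 [-5.09 -0.34] 7.22
```

View pics/z3.png

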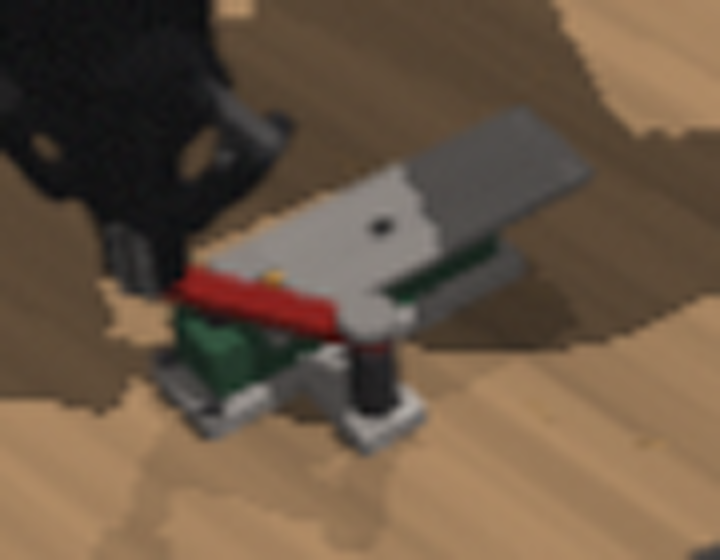

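Good so far; I'll continue to about 84°, then creep up to the stop.

Emit:
send_rows:
  rows: "0 0 -0.6 0.17 0.8;0 0 -1.16 0.27 1.62;0 0 -1.75 0.28 2.4;0 0 -2.31 0.29 3.22;0 0 -2.9 0.23 4;0 0 -3.45 0.16 4.82;0 0 -3.7 0.1 5.2;0 0 -3.95 0.05 5.6;0 0 -3.95 0.05 5.6"

```text
time_s: 28.2
eef_pos: [621.8, -221.5, 44.1]
ee_rot: [-0.478, -0.521, -0.478, 0.521]
force: [0.1, -0.0, 0.4]
grip_width: -0.003
```

Run:
```python
from way import *
way([84,86,88,90,92,94],19)
q=capture("scene");save(q,"z4.png",(225,140,315,210),8)
```

```text
eef [ 621.8 -221.5   44.1] jaw -95.0 t 28.2 [ 0.1 -0.   0.4] [-0.52  0.76  1.23 -0.    1.16  1.14]
84 [ 620.9 -222. ] 0 0 [-0.09  0.06] 0.04
86 [ 618.1 -222.4] 0 0 [-0.37  0.12] 0.44
88 [ 615.2 -222.6] 0 0 [-0.65  0.17] 0.84
90 [ 612.3 -222.8] 0 0 [-0.93  0.21] 1.24
92 [ 609.5 -222.8] 0 0 [-1.22  0.24] 1.64
94 [ 606.6 -222.8] 0 0 [-1.51  0.27] 2.04
```

View pics/z4.png

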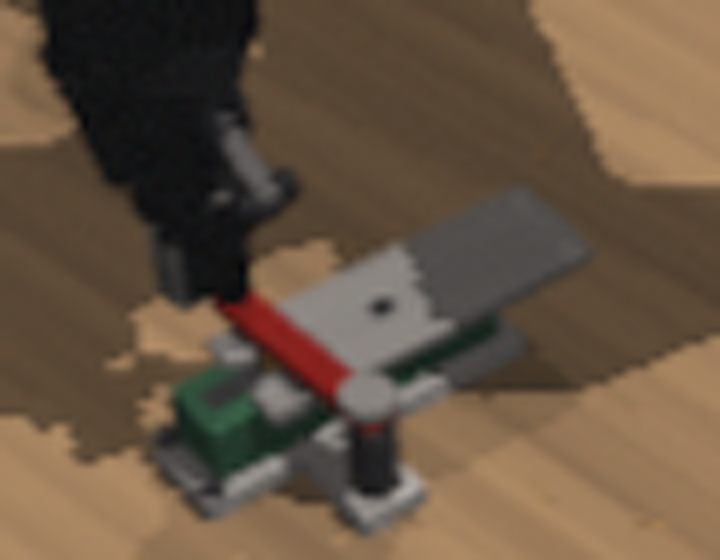

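Emit:
send_rows:
  rows: "0 0 -0.2 0.09 0.2;0 0 -0.37 0.12 0.44;0 0 -0.5 0.14 0.6;0 0 -0.65 0.17 0.84;0 0 -0.8 0.19 1;0 0 -0.93 0.21 1.24;0 0 -0.93 0.21 1.24"

```text
time_s: 28.95
eef_pos: [612.1, -223.0, 44.1]
ee_rot: [-0.448, -0.547, -0.448, 0.547]
force: [-0.6, -0.7, -0.0]
grip_width: -0.002
```

Emit:
send_rows:
  rows: "0 0 -0.1 0 0;0 0 -0.2 0 0;0 0 -0.3 0 0;0 0 -0.3 0 0"

```text
time_s: 29.35
eef_pos: [610.1, -222.7, 44.3]
ee_rot: [0.449, 0.547, 0.447, -0.547]
force: [5.5, -1.9, -1.3]
grip_width: 0.0
```

Run:
```python
from way import *
q=capture("scene");save(q,"z5.png",(225,140,315,210),8)
way([94],19)
```

```text
eef [ 610.1 -222.7   44.3] jaw -101.4 t 29.4 [ 5.9 -1.9 -2.6] [-0.53  0.73  1.27  0.    1.14  1.24]
94 [ 606.6 -222.8] 0 0 [-0.35  0.08] 0.78
```

View pics/z5.png

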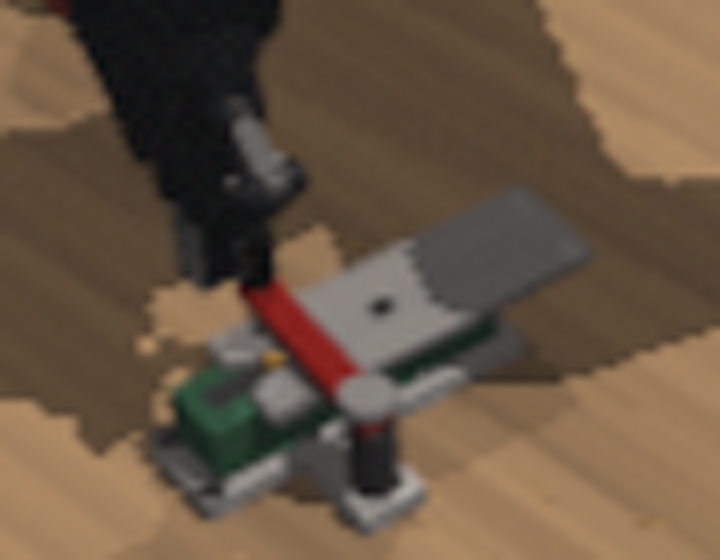

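Emit:
send_rows:
  rows: "0 0 0.3 0 0;0 0 1 0 0;0 0 2.5 0 0;0 -2 3.5 0 0;0 -6 3.5 0 0;0 -10 3.5 3 0;0 -14 3.5 7 0;0 -14 3.5 11 0;0 -14 3.5 15 0;0 -14 3.5 15 0;0 -14 3.5 15 0"

```text
time_s: 30.5
eef_pos: [613.9, -376.7, 183.4]
ee_rot: [-0.447, -0.547, -0.448, 0.547]
force: [0.5, -0.2, -0.3]
grip_width: -0.0
```

Run:
```python
from way import *
q=capture("scene");save(q,"zz.png",(225,145,315,215),8)
p=capture("top");save(p,"zz2.png",(320,130,420,230),6);save(p,"zzfull.png")
s=ctrl.sense();print(s["eef_pos"],s["force"],s["time_s"])
for t in("bar_knob","pivot"):
  for pic in(p,q):print(t,[(np.round(d["location"]).tolist(),round(d["confidence"],2)) for d in nets.spot_point(pic,t)][:2])
```

```text
[ 614.60611283 -375.16372475  184.01755416] [-0.52655695 -0.58858469 -0.13861276] 30.6
bar_knob [([596.0, -219.0, 73.0], 0.54)]
bar_knob [([589.0, -215.0, 78.0], 0.72)]
pivot [([609.0, -140.0, 41.0], 0.67)]
pivot [([609.0, -141.0, 45.0], 0.72), ([793.0, 143.0, 3.0], 0.55)]
```

View pics/zz.png

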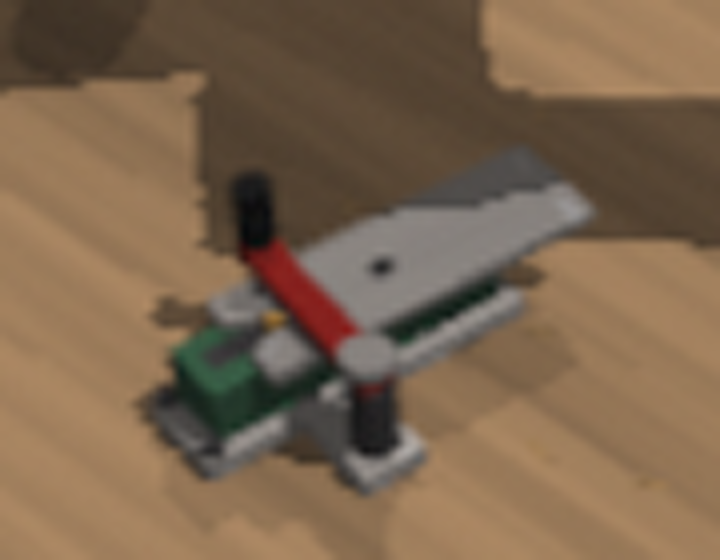

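View pics/zz2.png

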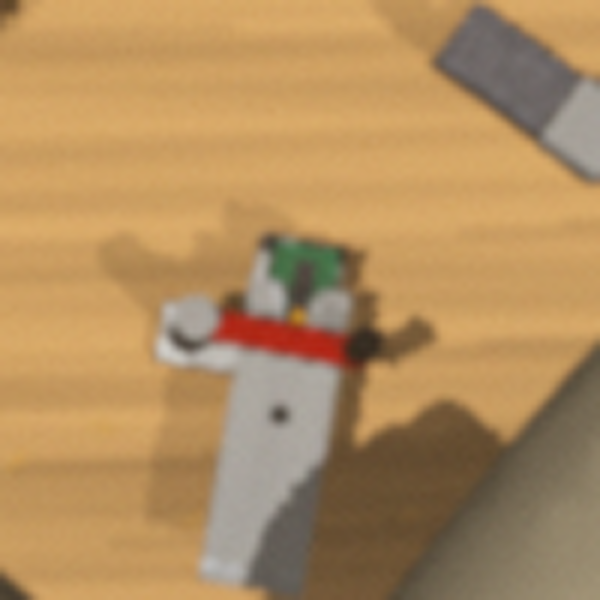

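View pics/zzfull.png

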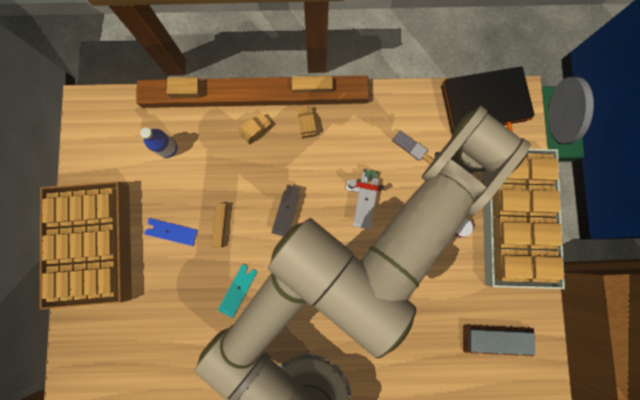

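Run:
```python
from h import *
print(workorder.finish_job())
```

```text
the job is handed in; nothing more can be done
None
```

I handed the job in at about 30.6 s. The notched iron is seated against the pin, and the red bar is across it at its stop.

**Seating the iron:** I laid the iron flat on the green bed and slid it forward in steps of 0.1–0.4 mm. At the end the force along the bed was 6–7 N, with about 3 N of load on the bed, then I let go.

**Swinging the bar:** I pushed the knob around its arc with the shut fingers until the stop pushed back at about 6 N, then backed off and rose clear.

**Last checks:**
- Both cameras show the pin at the notch floor, and the iron has not shifted since I let go of it.
- The knob came out at (589–596, -215 to -219) mm with the pivot at (609, -140), which puts the bar at about 90°, close to its 1.6 rad stop.
- In the last top view, the bystanders I could see look where they started. The arm partly hid the brush and the oil can, and I did not measure any of them individually.

**What went wrong or disagreed:** the first grasp shut above the iron without touching it, because the finger tips sat well above the reported TCP (by 15–30 mm, depending on the opening). I reopened, went lower and gripped it. The pin force is the wrist reading along the bed, so it includes some drag on the bed.

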